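# Set the torque under the sprung guard

### The arm

A 6-joint arm with a two-finger parallel gripper is mounted at the origin on a cart in front of the work surface, level with it; the furniture and walls round the work are solid. World frame = base frame: x ahead of the robot, y to its left, z up, the work surface at z = 0. Lengths are in m, angles in rad, forces in N, time in s.
With the tool pointing down it reaches from about 0.35 to 0.975 m from the base axis. Payload 4.9 kg.
Tool frame: the origin (TCP) lies at the centre of the arm's flange, where the gripper is bolted on; the fingertips stand 173 mm ahead of it and the grasp point (between the pads) lies 155 mm ahead of it (ctrl.finger_overhang is the distance from the TCP to the fingertips, in m); z points along the fingers, y is the direction in which the jaws open and shut (so a half turn about z gives the same grasp; the last joint's range is limited). The gripper opens to 85 mm and grips with 20 to 120 N. Pads are 22 mm wide; open, the fingers measure 114 mm over their backs; the gripper's body (76 mm by 85 mm) begins 54 mm behind the grasp point. The pads swing forward as they close: fully open they stand 13 mm farther back than shut.
Start: joints at [-1.388, 0.053, 1.613, -0, 1.476, -0.119], TCP at [0.186, -0.597, 0.405] pointing down, gripper open.
Joint ranges: [-3.01, 3.01], [-1.01, 2.22], [0.06, 2.58], [-1.02, 4.17], [0.09, 2.62], [-3.14, 3.14]. Speed limits (rad/s): [2.57, 2.57, 3.14, 3.14, 3.14, 3.14].

### API

Orientations are given as a rotation vector (axis times angle).
In Python, from station import ctrl, eyes, spotter gives the robot as it stands.
- The arm moves only by the shell command python3 -m crank 'ROWS' [FORCE]. ROWS is JSON, a list of rows, each a list of 7 numbers: the turn, a rotation vector about the tool's x, y, z in rad, then the shift along the tool's x, y, z in mm, then the closure, from -1 (fully open) to 1 (shut). A call has 1 to 8 rows; each row shifts and turns the pose as measured when the row begins, along the tool's axes as they then stand; what a row does not reach is not made up. A row lasts 1/12 s, in which the tool goes at most 41.7 mm and 7.16 degrees, less where a joint would pass 70% of its speed; a pose out of reach is approached as far as the arm can. A call is refused whole if a number of a shift passes 41.7 or a number of a turn 0.125, either way. A call with a gripper value outside its range is refused whole. The fingers move at their own pace and stop on an object; FORCE is the grip in N (left out, the last holds). Time passes only in rows, so rows that do not move let the fingers close. It gives the time, the measured TCP pose, the force and the opening at its end, in the units of the state.
- ctrl.get_obs(): the state, without advancing time (a new reading comes with each control period).
- eyes.get_image(name): name is "scene" or "top" or "wrist"; returns a dict with "image" (400x640x3 uint8, red, green, blue), "vertical_fov" (degrees; the focal length in pixels is half the picture's height over the tangent of half this angle, whatever the lens; pixels are square), "cx", "cy" (the principal point, pixels), "rvec" (rotation vector, rad) and "tvec" (3), from world to camera coordinates, as OpenCV has them; the wrist camera has in their place "mount" (4x4, takes a point from camera to tool coordinates, whose origin is the TCP and whose axes are the flange's). Camera axes: x right, y down, z forward; pixel columns grow to the right and rows downward; lengths in m; the calibration is good to about 2 mm. A picture is of the moment at which its call begins: read the wrist's pose just before it. There is no depth.
- ctrl.finish_job(): hands the job in, once; it reports no verdict.
Trained networks look in a picture, given as the dict that the camera call returned (one of the last four; its "shot" number tells which), for a name from the list of things; names that differ only in an ending like _2 or _b are one class to them, and where a whole thing is asked for, a point or a joint stands for the part that bears it (a point fixed in the world has none). Each returns a list of dicts, best first, with "confidence" (0 to 1); they miss things now and then, are a little off and sometimes report something else, mostly with a low value. They report only what shows in the picture. A call takes as long as a camera call. They do not tell look-alikes from the thing itself.
- spotter.look_for(query, picture): "centre" ([x, y, z] in m, in world coordinates, good to about 4 mm: the middle of the surface that is visible of it).
- spotter.outline_of(query, picture): "region" (400x640 bool, what is visible of it).
- spotter.mark_of(query, picture): "centre" ([x, y, z] in m, in world coordinates, good to about 4 mm: a listed point, or the origin of a listed thing).
The state is a dict: "t": time; "q": joint angles; "dq": joint speeds; "effort": joint torques, N m; "tool_pos": TCP position; "tool_rot": TCP orientation; "contact_force": force on the tool from outside, world axes, zero at the start; "wrist_torque": the same for the moment, N m; "opening": finger opening in m.
Only numpy, scipy, OpenCV 4.12 (cv2) and the standard library are available. Lean on these libraries where they do the work, as an engineer would, in place of code of your own. Each camera call takes 0.05 s, during which the arm holds its last target.

### The job

Set the screwdriver torque controller to 6: press the thumb latch so that the clear guard springs open, turn the black setting sleeve until its pointer clicks in at the 6, then push the guard down until it snaps shut on its latch. Leave the things lying round the controller where they are.

Things in the scene. Friction and masses are not known exactly. Their poses are not given: they have to be found in the camera images.
- guard_hinge (a point): Point on the hinge axis of the clear guard, mid-width, on the panel's surface near the top rear edge of the grey wedge-shaped controller (124 wide, 132 deep, 94 high, fixed to the table). Its axes are those of the panel, which slopes 26 deg from level: x runs up the slope away from the robot, y to the left along the hinge, z straight out of the panel (26 deg from vertical, towards the robot).
- scale_centre (a point): Centre of the scale, on the sleeve's axis, on the aluminium panel's surface, 45 mm down the slope from the hinge; same axes as guard_hinge. Black numerals 1 to 8, 8 mm high, stand 32 mm round it in steps of 30 deg clockwise: 1 at 105 deg left of straight up the slope, 6 at 45 deg right of it. Read the numerals upright from the robot's side.
- sleeve_grip (a point): Point on the axis of the black ribbed setting sleeve, where to grip it, 18 mm over the panel. The sleeve is round, 32 mm across, its top 30 mm over the panel, with a flange 39 mm across in its lowest 6 mm; a white line on its top and a white nib on the flange are the pointer. Its z axis points out of the panel; x and y turn with the sleeve (along the panel's axes with the pointer at the 1).
- guard_plate (a point): Centre of the outer face of the grey thumb plate (18 x 44 mm) on the top of the clear guard at its front edge: here the guard is pushed. The guard is a clear hood with grey edges, 90 wide, 86 long, 36 deep, wall 3. Point lies 73 mm from the hinge axis along the guard and 37 mm out from it. z points out of the guard's top face, x towards the hinge; both turn with the guard.
- latch_pad (a point): Centre of the top face of the black thumb latch's pad (30 up the slope x 32 wide), 18 mm over the panel, near its lower edge, 34 mm in front of the shut guard; z points out of the panel. Press it 6 mm straight towards the panel, about 3 N, and the guard springs open by itself; the latch springs back. A ridge 15 mm up the slope from this point rises to 36 mm over the panel and hooks the guard.
- sleeve (a joint): Angle of the setting sleeve, rad: 0 at the 1, growing clockwise (seen from outside the panel) by 0.524 a number; the 6 is at 2.618, the 8 at 3.665. Sprung detents click it in at each number and pull it home when let go; passing one takes about 0.05 N m. Starts at 1, 2 or 3.
- guard (a joint): Opening angle of the guard about its hinge, rad: 0 shut, 1.70 fully open, when its top face stands behind the hinge, leaning 19 deg from vertical towards the robot. A spring holds it open with about 1 N at its front edge and reopens it whenever it is let go before the latch catches. The last few mm of closing take 4 to 6 N at the thumb plate; caught, it rests at about 0.01.
- latch (a joint): Angle of the thumb latch, rad: 0 at rest, growing as its pad is pressed, 0.32 at the stop; it lets go of the guard at about 0.25.
- phone_mid (a point): Centre of a black phone (138 x 69 x 8 mm) lying flat to the right of the controller; leave it alone.
- screwdriver_red_mid (a point): Centre of a thin red screwdriver (158 mm long, 13 thick) lying to the left of the controller; leave it alone.
- stapler_mid (a point): Centre of the blue and black stapler (136 x 34 x 50 mm) on the left of the table; leave it alone.
- tape_measure_mid (a point): Centre of the orange tape measure (73 x 37 x 56 mm) on the right of the table; leave it alone.
- marker_black_mid (a point): Centre of a white felt marker with a black cap (123 mm long, 16 thick) lying in front of the controller; leave it alone.
- squeegee_card_mid (a point): Centre of a blue smoothing card (85 x 55 x 12 mm) lying at the left; leave it alone.
- calculator_mid (a point): Centre of the dark desk calculator (125 x 68 x 17 mm) lying at the right; leave it alone.
Not all that is in view belongs to the job. Of the things that look like the part that bears guard_hinge, the larger one is meant.

How it is judged:
By the outcome, as a careful person would: the job done as asked, in the order asked, and still so for the second after the job is handed in, with the robot touching nothing.
It also fails if it takes over 72 s, if anything falls off the work surface, if the arm or the gripper's body presses on something with over 40 N, if the wrist force passes 120 N, or if a joint passes its speed limit or range.

## Working session

There is one attempt and no reset: what is moved stays moved. The work goes in short steps, Python scripts to look and compute and a shell command to move; the robot and the scene stay as the last step left them, time stands still between calls to the robot, and variables do not carry over. Pictures are saved under pics/ and viewed, and the job is handed in when it is done.

```bash
ls; mkdir -p pics
python3 - <<'E'
from station import ctrl, eyes, spotter
import cv2
o=ctrl.get_obs(); print(o)
for n in ["scene","top","wrist"]:
    p=eyes.get_image(n); cv2.imwrite(f"pics/a_{n}.png",p["image"][:,:,::-1])
    print(n,{k:v for k,v in p.items() if k!="image"})
    for q in ["guard_hinge","scale_centre","sleeve_grip","guard_plate","latch_pad"]:
        if n!="wrist":
            print(q,[(r["centre"],r["confidence"]) for r in spotter.mark_of(q,p)][:3])
E
```

```text
pics
{'t': 0.0, 'q': array([-1.38802206e+00,  5.33558570e-02,  1.61427438e+00, -2.57569993e-05,
        1.47602395e+00, -1.18996700e-01]), 'dq': array([ 1.14112570e-04, -1.62411593e-03,  1.01067152e-03,  4.62709445e-04,
       -1.13511193e-04, -7.89320671e-05]), 'effort': array([-1.13600130e-03, -3.93684232e+01, -3.70175028e+01, -2.46050768e-04,
        7.02219957e-03, -6.47189822e-07]), 'tool_pos': array([ 0.1857082, -0.5964933,  0.403475 ]), 'tool_rot': array([-3.10386217e+00, -4.71918368e-01,  1.43405590e-04]), 'contact_force': array([ 0.11915248, -0.91705912,  0.3172209 ]), 'wrist_torque': array([ 0.01971149,  0.00430641, -0.04792314]), 'opening': 0.08555387398431942}
scene {'vertical_fov': 52.8450210858048, 'cx': 314.6572226884819, 'cy': 200.18816013738908, 'rvec': array([ 0.64653917, -2.33698077,  1.48739021]), 'tvec': array([0.45748624, 0.16839346, 1.02104174]), 'shot': 1}
guard_hinge [([0.4895, 0.2082, 0.0671], 0.94), ([0.5864, -0.0417, 0.0914], 0.64)]
scale_centre [([0.5423, -0.0359, 0.0739], 0.58), ([0.4681, 0.2021, 0.0512], 0.57)]
sleeve_grip [([0.585, -0.0395, 0.0864], 0.
[... 403 characters left out ...]
 [([0.4618, 0.2054, 0.0491], 0.89), ([0.544, -0.0325, 0.0698], 0.82)]
sleeve_grip []
guard_plate [([0.5038, -0.0317, 0.0921], 0.76), ([0.4331, 0.2024, 0.0649], 0.65)]
latch_pad [([0.4083, 0.207, 0.044], 0.43), ([0.4709, -0.0261, 0.054], 0.41)]
wrist {'vertical_fov': 58.449263222502054, 'cx': 318.86757190300995, 'cy': 198.84219256868892, 'mount': array([[ 8.32384711e-04, -9.64189776e-01, -2.65211959e-01,
         6.69718622e-02],
       [ 9.99999493e-01,  6.52404968e-04,  7.66715384e-04,
        -4.76139443e-05],
       [-5.66233535e-04, -2.65212463e-01,  9.64189830e-01,
         3.10957525e-02],
       [ 0.00000000e+00,  0.00000000e+00,  0.00000000e+00,
         1.00000000e+00]]), 'shot': 3}
```

View pics/a_scene.png

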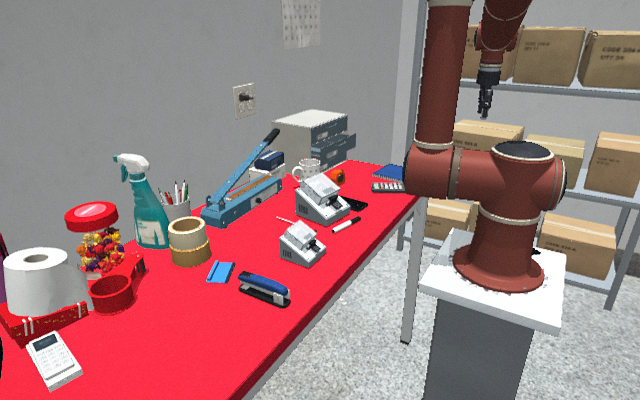

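View pics/a_top.png

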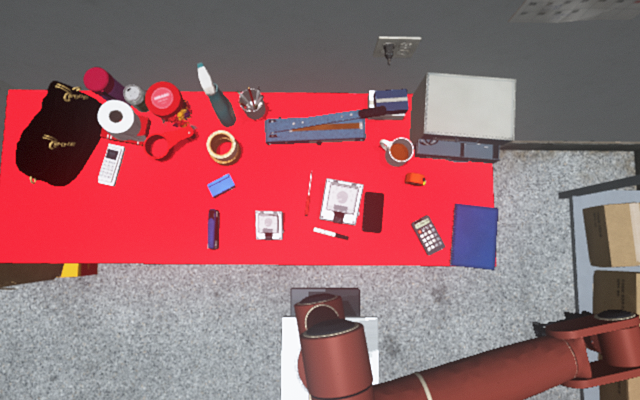

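View pics/a_wrist.png

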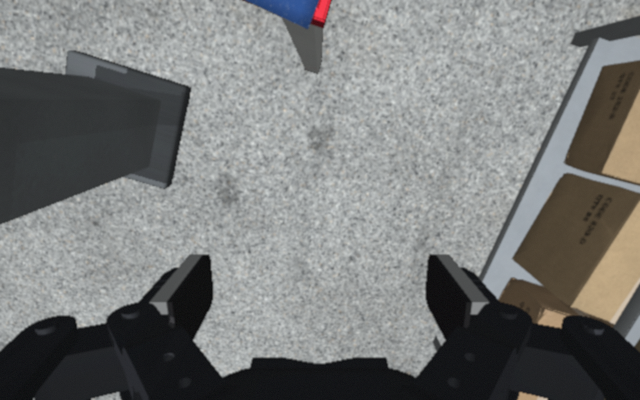

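```bash
cat > h.py <<'E'
import numpy as np
from scipy.spatial.transform import Rotation as R
from station import ctrl, eyes, spotter
import json,os
def panel(yaw):
    ca,sa=np.cos(np.radians(26)),np.sin(np.radians(26))
    x=np.array([ca*np.cos(yaw),ca*np.sin(yaw),sa]); y=np.array([-np.sin(yaw),np.cos(yaw),0]); return np.array([x,y,np.cross(x,y)]).T
def toolR(yaw): # x up slope, z into panel
    P=panel(yaw); return np.array([P[:,0],-P[:,1],-P[:,2]]).T
def delta(pos,Rt,o=None):
    o=o or ctrl.get_obs(); R0=R.from_rotvec(o["tool_rot"]).as_matrix()
    rv=R.from_matrix(R0.T@Rt).as_rotvec(); d=R0.T@(np.array(pos)-o["tool_pos"])*1000
    n=max(np.linalg.norm(d)/41,np.linalg.norm(rv)/.124)
    print("t",round(o["t"],2),"pos",o["tool_pos"].round(4),"q",o["q"].round(2),"F",o["contact_force"].round(1),"op",round(o["opening"],4))
    print("turn",rv.round(4),"shift mm",d.round(1),"rows",round(n,2))
E
python3 - <<'E'
from h import *
yaw=-0.14; P=panel(yaw)
S=np.array([0.543,-0.034,0.071])
delta(S+P[:,2]*0.36,toolR(yaw))
E
```

```text
t 0.65 pos [ 0.1858 -0.5967  0.4047] q [-1.39  0.05  1.61  0.    1.48 -0.12] F [ 0.6  0.1 -0. ] op 0.0855
turn [-0.1002  0.4463  0.4342] shift mm [ 365.7 -498.6   10.2] rows 15.08
```

```bash
python3 -m crank '[[0,0,0,24,-33,0,-1],[0,0,0,24,-33,0,-1],[0,0,0,24,-33,0,-1],[0,0,0,24,-33,0,-1],[0,0,0,24,-33,0,-1],[0,0,0,24,-33,0,-1],[0,0,0,24,-33,0,-1],[0,0,0,24,-33,0,-1]]'
python3 - <<'E'
from h import *
yaw=-0.14; P=panel(yaw)
S=np.array([0.543,-0.034,0.071])
delta(S+P[:,2]*0.36,toolR(yaw))
E
```

```text
t: 1.32
tool_pos: [0.2906, -0.2852, 0.4017]
tool_rot: [-3.107, -0.452, -0.0]
contact_force: [0.7, 1.0, -0.1]
opening: 0.0855
t 1.32 pos [ 0.2906 -0.2852  0.4017] q [-0.96 -0.51  2.09  0.    1.56  0.32] F [ 0.7  1.  -0.1] op 0.0855
turn [-0.0989  0.4468  0.4212] shift mm [ 170.  -234.5    7.5] rows 7.07
```

```bash
python3 -m crank '[[-0.014,0.065,0.061,25,-33,0,-1],[-0.014,0.065,0.061,23,-34,2,-1],[-0.014,0.065,0.061,21,-35,4,-1],[-0.014,0.065,0.061,18,-36,6,-1],[-0.014,0.065,0.061,15,-36,8,-1],[-0.014,0.065,0.061,12,-36,8,-1]]'
python3 - <<'E'
from h import *
yaw=-0.14; P=panel(yaw)
S=np.array([0.543,-0.034,0.071])
delta(S+P[:,2]*0.36,toolR(yaw))
E
```

```text
t: 1.82
tool_pos: [0.3809, -0.0543, 0.3909]
tool_rot: [3.042, -0.159, 0.653]
contact_force: [-0.2, -0.0, -1.2]
opening: 0.0852
t 1.82 pos [ 0.3809 -0.0543  0.3909] q [-0.36 -0.72  2.25  0.11  1.2   1.29] F [-0.2 -0.  -1.2] op 0.0852
turn [-0.0109  0.0303  0.0333] shift mm [  2.8 -42.7  -3. ] rows 1.05
```

```bash
python3 -m crank '[[-0.011,0.03,0.033,2,-26,-2,-1],[0,0,0,1,-17,-1,-1],[0,0,0,0,0,0,-1]]'
cat > look.py <<'E'
import sys,cv2
from h import *
def look(tag,qs=(),cams=("wrist",)):
    for n in cams:
        o=ctrl.get_obs(); p=eyes.get_image(n)
        cv2.imwrite(f"pics/{tag}_{n}.png",p["image"][:,:,::-1])
        for q in qs: print(n,q,[(np.round(r["centre"],4).tolist(),r["confidence"]) for r in spotter.mark_of(q,p)][:2])
        np.save(f"pics/{tag}_{n}.npy",np.r_[o["tool_pos"],o["tool_rot"]])
    return o,p
if __name__=="__main__": look(sys.argv[1],sys.argv[3:],sys.argv[2].split(","))
E
python3 look.py b wrist guard_hinge scale_centre sleeve_grip guard_plate latch_pad
python3 -c "
from h import *
print(ctrl.get_obs()['q'])"
```

```text
t: 2.07
tool_pos: [0.3871, -0.0037, 0.3943]
tool_rot: [3.027, -0.203, 0.708]
contact_force: [0.9, -0.1, -0.9]
opening: 0.0856
wrist guard_hinge [([0.4909, 0.206, 0.0688], 0.9), ([0.5863, -0.04, 0.0911], 0.72)]
wrist scale_centre [([0.4622, 0.2087, 0.0523], 0.76)]
wrist sleeve_grip []
wrist guard_plate [([0.4313, 0.2049, 0.0656], 0.86), ([0.5029, -0.0274, 0.0925], 0.6)]
wrist latch_pad [([0.4667, -0.0255, 0.0554], 0.62)]
[-0.22323507 -0.71917898  2.24733235  0.04263833  1.1569766   1.48073575]
```

View pics/b_wrist.png

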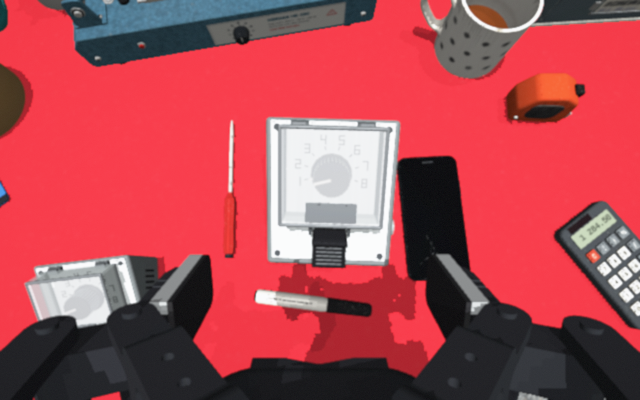

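Run:
```python
import cv2
im=cv2.imread("pics/b_wrist.png")[105:275,250:410]
cv2.imwrite("pics/b_zoom.png",cv2.resize(im,None,fx=3.5,fy=3.5,interpolation=cv2.INTER_CUBIC))
```

```text
(no output)
```

View pics/b_zoom.png

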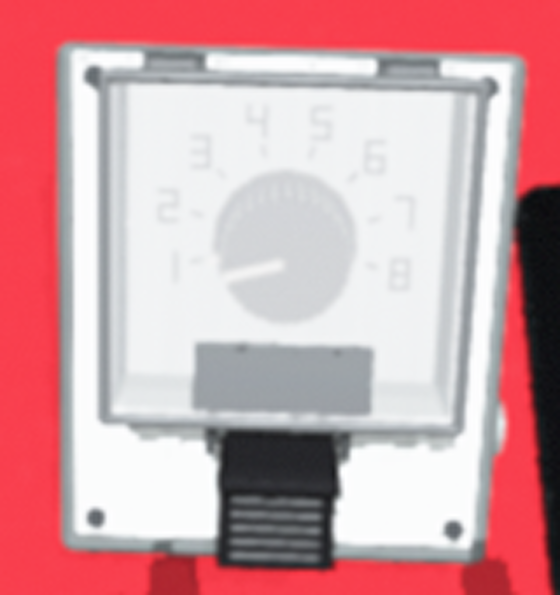

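```bash
cat > fit.py <<'E'
import cv2
from h import *
from scipy.optimize import least_squares
M=np.array([[8.32384711e-04,-9.64189776e-01,-2.65211959e-01,6.69718622e-02],[9.99999493e-01,6.52404968e-04,7.66715384e-04,-4.76139443e-05],[-5.66233535e-04,-2.65212463e-01,9.64189830e-01,3.10957525e-02],[0,0,0,1]])
f=200/np.tan(np.radians(58.449263222502054/2)); K=np.array([[f,0,318.87],[0,f,198.84],[0,0,1]])
def proj(Pw,pose):
    T=np.eye(4);T[:3,:3]=R.from_rotvec(pose[3:]).as_matrix();T[:3,3]=pose[:3]
    C=np.linalg.inv(T@M); c=Pw@C[:3,:3].T+C[:3,3]; return c[:,:2]/c[:,2:]*f+K[:2,2]
num=[]
for i in range(8):
    a=np.radians(105-30*i); num.append([-45+32*np.cos(a),32*np.sin(a),0])
num=np.array(num)
plate=np.array([[-64,22,37],[-64,-22,37],[-82,-22,37],[-82,22,37]])
def world(h,yaw,L): return h+np.array(L)/1000@panel(yaw).T
def fit(views): # list of (pose,local,pix)
    def r(p): return np.concatenate([(proj(world(p[:3],p[3],L),po)-px).ravel() for po,L,px in views])
    s=least_squares(r,[.585,-.042,.092,-.14],loss="soft_l1"); return s
E
python3 - <<'E'
from fit import *
pose=np.load("pics/b_wrist.npy")
z=lambda a:(np.array(a)+.5)/3.5-.5+[250,105]
n=z([(176,267),(168,207),(201,153),(258,122),(320,124),(375,157),(404,212),(400,274)])
p=z([(195,342),(373,348),(371,414),(193,411)])
s=fit([(pose,num,n),(pose,plate,p)]); print(s.x.round(4)); print(s.fun.reshape(-1,2).round(2).tolist())
s=fit([(pose,num,n)]); print(s.x.round(4))
h,yaw=s.x[:3],s.x[3]
print(world(h,yaw,[[-127,0,18],[-45,0,0],[-73,0,37]]).round(4))
E
```

```text
[ 0.5858 -0.0421  0.0901 -0.1627]
[[-1.71, -0.25], [0.77, -0.42], [0.45, -0.1], [-0.08, 0.16], [0.23, 0.09], [-0.34, 0.13], [-0.58, 0.03], [-0.47, -0.37], [0.02, -0.02], [0.6, -0.22], [0.06, 0.87], [0.25, 0.21]]
[ 0.5849 -0.0418  0.0928 -0.1558]
[[ 0.4644 -0.0228  0.0533]
 [ 0.545  -0.0355  0.0731]
 [ 0.5041 -0.0291  0.0941]]
```

```bash
cat > tgt.py <<'E'
from fit import *
import sys
H=np.array([.5853,-.0420,.0918]); YAW=-.158
# args: d n(mm, of TCP) rotz(deg about tool z) tilt(deg extra about tool y)
d,y,n,rz,ti=map(float,sys.argv[1:6])
Rt=toolR(YAW)@R.from_rotvec([0,np.radians(ti),0]).as_matrix()@R.from_rotvec([0,0,np.radians(rz)]).as_matrix()
delta(world(H,YAW,[-d,y,n]),Rt)
o=ctrl.get_obs();T=R.from_rotvec(o["tool_rot"]).as_matrix()
L=panel(YAW).T@(o["tool_pos"]-H)*1000; Lt=panel(YAW).T@(o["tool_pos"]+T[:,2]*.173-H)*1000
print("TCP d,y,n",-L[0].round(1),L[1].round(1),L[2].round(1)," tip d,y,n",-Lt[0].round(1),Lt[1].round(1),Lt[2].round(1), "Fpanel",(panel(YAW).T@o["contact_force"]).round(1))
E
python3 tgt.py 125 0 225 0 0
python3 - <<'E'
from fit import *
H=np.array([.5853,-.0420,.0918])
p=proj(world(H,-.158,[[-120,0,18],[-105,16,18],[-105,-16,18],[-135,-16,18],[-135,16,18]]),np.load("pics/b_wrist.npy"))
print(((p-[250,105])*3.5).round())
E
```

```text
t 2.37 pos [ 0.3872 -0.0076  0.394 ] q [-0.22 -0.72  2.25  0.04  1.16  1.48] F [-0.4  0.1  0.2] op 0.0855
turn [-0.0102 -0.0045  0.0144] shift mm [-77.5   3.1 134.4] rows 3.78
TCP d,y,n 48.2 2.8 359.8  tip d,y,n 47.4 4.6 186.8 Fpanel [-0.3 -0.   0.4]
[[278. 525.]
 [219. 472.]
 [339. 475.]
 [335. 578.]
 [217. 575.]]
```

```bash
python3 -m crank '[[-0.01,-0.004,0.014,-19,1,33,1],[0,0,0,-19,1,34,1],[0,0,0,-19,1,34,1],[0,0,0,-19,0,33,1],[0,0,0,0,0,0,1],[0,0,0,0,0,0,1]]' 40; python3 tgt.py 125 0 215 0 0; python3 look.py c wrist latch_pad
```

```text
t: 2.87
tool_pos: [0.3789, -0.0161, 0.2403]
tool_rot: [3.006, -0.261, 0.711]
contact_force: [1.0, 0.5, 1.9]
opening: 0.0124
t 2.87 pos [ 0.3789 -0.0161  0.2403] q [-0.25 -0.59  2.44  0.04  0.83  1.47] F [1.  0.5 1.9] op 0.0124
turn [ 0.0082 -0.0107 -0.013 ] shift mm [-3.5 -6.9  9.5] rows 0.3
TCP d,y,n 121.7 -6.9 224.6  tip d,y,n 119.9 -8.3 51.6 Fpanel [1.7 0.6 1.3]
wrist latch_pad []
```

View pics/c_wrist.png

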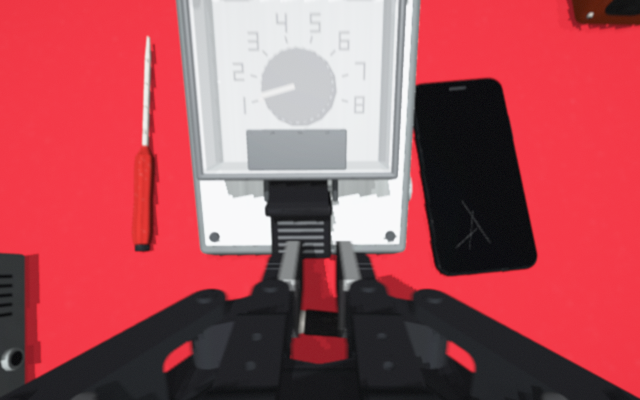

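Run:
```python
from fit import *
z=lambda a:(np.array(a)+.5)/3.5-.5+[250,105]
b=np.load("pics/b_wrist.npy");c=np.load("pics/c_wrist.npy")
n=z([(176,267),(168,207),(201,153),(258,122),(320,124),(375,157),(404,212),(400,274)])
n2=np.array([(244,105),(238,72),(253,41),(281,23),(315,23),(343,41),(361,72),(359,105)])
p=z([(195,342),(373,348),(371,414),(193,411)]); p2=np.array([(250,129),(346,129),(345,171),(248,169)])
for v in ([(b,num,n),(c,num,n2)],[(c,num,n2),(c,plate,p2)],[(b,num,n),(c,num,n2),(b,plate,p),(c,plate,p2)]):
    s=fit(v); print(s.x.round(4),s.cost.round(2))
```

```text
[ 0.5852 -0.0419  0.0903 -0.1593] 9.1
[ 0.5852 -0.0421  0.09   -0.1691] 11.7
[ 0.5857 -0.0421  0.0894 -0.1673] 15.69
```

```bash
sed -i 's/H=np.array(.*/H=np.array([.5854,-.0420,.0902]); YAW=-.162/' tgt.py; python3 tgt.py 126 0 200 0 0
```

```text
t 2.97 pos [ 0.3793 -0.0159  0.2416] q [-0.25 -0.59  2.43  0.04  0.84  1.47] F [ 0.3  0.  -0.2] op 0.0002
turn [ 0.0063 -0.0125 -0.0087] shift mm [-6.1 -7.6 27. ] rows 0.7
TCP d,y,n 120.3 -7.5 227.1  tip d,y,n 118.1 -8.6 54.1 Fpanel [ 0.2  0.1 -0.3]
```

```bash
python3 -m crank '[[0.006,-0.012,-0.009,-6,-8,0,1],[0,0,0,0,0,14,1],[0,0,0,0,0,14,1],[0,0,0,0,0,0,1]]'; python3 tgt.py 126 0 188 0 0
```

```text
t: 3.3
tool_pos: [0.392, -0.0092, 0.2246]
tool_rot: [3.008, -0.243, 0.722]
contact_force: [-3.5, -0.8, -2.2]
opening: -0.0
t 3.3 pos [ 0.392  -0.0092  0.2246] q [-0.22 -0.51  2.42  0.04  0.77  1.49] F [-3.5 -0.8 -2.2] op -0.0
turn [ 0.0007 -0.0174  0.0008] shift mm [-8.9  1.2 18.6] rows 0.5
TCP d,y,n 117.4 1.2 206.8  tip d,y,n 114.4 1.1 33.8 Fpanel [-4.  -1.3 -0.5]
```

```bash
python3 -m crank '[[0,-0.017,0,-8,0,-10,1],[0,0,0,0,0,0,1]]'; python3 tgt.py 126 0 195 0 0;  python3 -m crank '[[0,0,0,-6,0,0,1],[0,0,0,0,0,0,1]]'; python3 tgt.py 126 0 195 0 0
```

```text
t: 3.47
tool_pos: [0.3817, -0.0068, 0.2338]
tool_rot: [3.015, -0.242, 0.702]
contact_force: [1.1, 0.9, 0.3]
opening: -0.0002
t 3.47 pos [ 0.3817 -0.0068  0.2338] q [-0.22 -0.57  2.43  0.04  0.82  1.49] F [1.1 0.9 0.3] op -0.0002
turn [-0.0001 -0.0037  0.0019] shift mm [-3.3  1.9 24.6] rows 0.61
TCP d,y,n 122.8 1.9 219.6  tip d,y,n 122.2 1.9 46.6 Fpanel [ 1.   1.  -0.1]
t: 3.63
tool_pos: [0.3775, -0.0057, 0.2349]
tool_rot: [3.011, -0.24, 0.714]
contact_force: [-0.7, -0.0, 0.7]
opening: -0.0003
t 3.63 pos [ 0.3775 -0.0057  0.2349] q [-0.22 -0.59  2.44  0.04  0.82  1.49] F [-0.7 -0.   0.7] op -0.0003
turn [-0.0003 -0.0121  0.0029] shift mm [-0.1  2.3 27.6] rows 0.67
TCP d,y,n 126.2 2.3 222.6  tip d,y,n 124.2 2.4 49.6 Fpanel [-0.3 -0.2  0.9]
```

```bash
python3 -m crank '[[0,-0.01,0,-2,2,10,1],[0,0,0,0,0,0,1]]'; python3 tgt.py 126 0 195 0 0;  python3 -m crank '[[0,0,0,0,0,8,1],[0,0,0,0,0,0,1]]'; python3 tgt.py 126 0 195 0 0
```

```text
t: 3.8
tool_pos: [0.3807, -0.008, 0.2275]
tool_rot: [3.013, -0.239, 0.709]
contact_force: [-0.5, -0.6, -0.4]
opening: 0.0002
t 3.8 pos [ 0.3807 -0.008   0.2275] q [-0.23 -0.56  2.44  0.04  0.8   1.48] F [-0.5 -0.6 -0.4] op 0.0002
turn [-0.0004 -0.0086  0.0035] shift mm [ 0.1  0.5 19.3] rows 0.47
TCP d,y,n 126.3 0.5 214.3  tip d,y,n 124.8 0.6 41.3 Fpanel [-0.6 -0.6 -0.2]
t: 3.97
tool_pos: [0.385, -0.0086, 0.2217]
tool_rot: [3.011, -0.239, 0.714]
contact_force: [-1.0, 0.2, -0.8]
opening: 0.0001
t 3.97 pos [ 0.385  -0.0086  0.2217] q [-0.22 -0.53  2.43  0.04  0.77  1.48] F [-1.   0.2 -0.8] op 0.0001
turn [-0.0003 -0.0123  0.0033] shift mm [-1.2  0.6 12.3] rows 0.3
TCP d,y,n 125.0 0.6 207.3  tip d,y,n 122.8 0.7 34.3 Fpanel [-1.2  0.  -0.3]
```

```bash
python3 -m crank '[[0,-0.012,0,-3,0,7,1],[0,0,0,-1,0,5,1],[0,0,0,0,0,0,1]]'; python3 tgt.py 126 0 195 0 0
```

```text
t: 4.22
tool_pos: [0.3874, -0.0089, 0.21]
tool_rot: [3.015, -0.239, 0.699]
contact_force: [0.2, 0.3, 0.8]
opening: 0.0
t 4.22 pos [ 0.3874 -0.0089  0.21  ] q [-0.22 -0.49  2.43  0.04  0.75  1.48] F [0.2 0.3 0.8] op 0.0
turn [-0.0003 -0.0022  0.0034] shift mm [1.9 0.7 0.6] rows 0.05
TCP d,y,n 127.9 0.7 195.6  tip d,y,n 127.5 0.8 22.6 Fpanel [0.5 0.3 0.7]
```

```bash
python3 look.py d wrist
```

```text
(no output)
```

View pics/d_wrist.png

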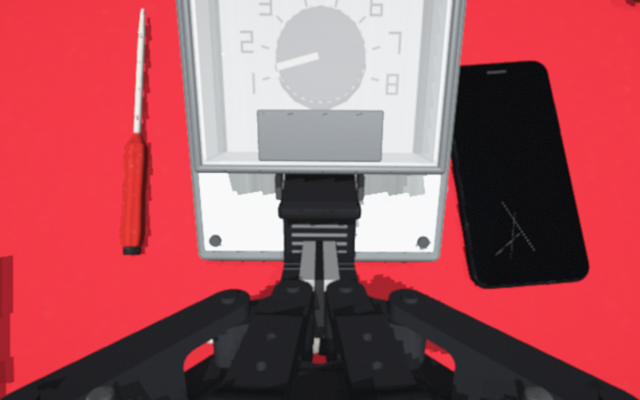

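```bash
python3 -m crank '[[0,0,0,1,0,5,1],[0,0,0,0,0,4,1],[0,0,0,0,0,3,1]]'; python3 tgt.py 126 0 195 0 0;python3 -m crank '[[0,0,0,0,0,3,1],[0,0,0,0,0,2,1]]'; python3 tgt.py 126 0 195 0 0; python3 look.py e wrist
```

```text
t: 4.52
tool_pos: [0.3932, -0.0098, 0.1992]
tool_rot: [3.017, -0.239, 0.693]
contact_force: [-24.2, 3.3, 29.3]
opening: 0.0003
t 4.52 pos [ 0.3932 -0.0098  0.1992] q [-0.22 -0.44  2.42  0.04  0.72  1.48] F [-24.2   3.3  29.3] op 0.0003
turn [-0.0002  0.0023  0.0041] shift mm [  1.4   0.8 -11.6] rows 0.29
TCP d,y,n 127.4 0.8 183.4  tip d,y,n 127.8 0.8 10.4 Fpanel [-9.1 -0.7 37.1]
t: 4.68
tool_pos: [0.3961, -0.0101, 0.1993]
tool_rot: [3.022, -0.234, 0.671]
contact_force: [-53.5, 5.7, 54.7]
opening: -0.0003
t 4.68 pos [ 0.3961 -0.0101  0.1993] q [-0.22 -0.43  2.41  0.04  0.73  1.48] F [-53.5   5.7  54.7] op -0.0003
turn [0.0001 0.0164 0.0077] shift mm [ -1.5   0.9 -12.8] rows 0.31
TCP d,y,n 124.7 0.9 182.2  tip d,y,n 127.6 0.9 9.2 Fpanel [-24.3  -3.   72.7]
```

View pics/e_wrist.png

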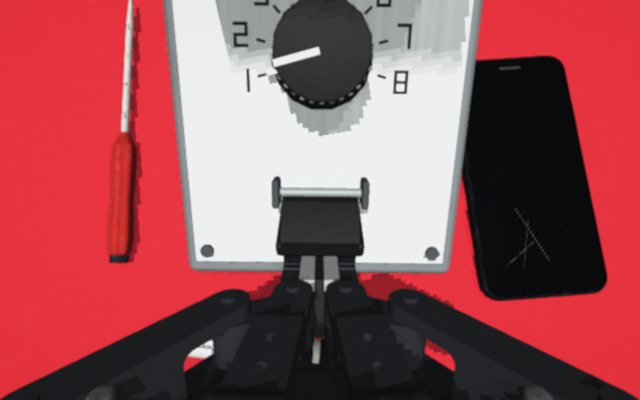

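```bash
python3 -m crank '[[0,0,0,-2,0,-15,1],[0,0,0,0,0,-35,-0.3],[0,0,0,0,0,-35,-0.6],[0,0,0,0,0,-10,-0.6]]'; python3 tgt.py 45 0 240 -40 0; python3 look.py f wrist,top,scene scale_centre sleeve_grip guard_plate
```

```text
t: 5.07
tool_pos: [0.3542, -0.0032, 0.2873]
tool_rot: [3.025, -0.233, 0.66]
contact_force: [0.6, 0.4, 0.6]
opening: 0.0357
t 5.07 pos [ 0.3542 -0.0032  0.2873] q [-0.23 -0.76  2.44  0.03  1.03  1.49] F [0.6 0.4 0.6] op 0.0357
turn [-0.0083  0.0228 -0.6896] shift mm [80.2  1.7 38. ] rows 5.57
TCP d,y,n 124.3 1.0 279.9  tip d,y,n 128.4 1.0 106.9 Fpanel [0.7 0.5 0.3]
wrist scale_centre [([0.465, -0.0297, 0.054], 0.72), ([0.5461, -0.0336, 0.071], 0.55)]
wrist sleeve_grip [([0.5363, -0.033, 0.0874], 0.67)]
wrist guard_plate []
top scale_centre [([0.543, -0.0301, 0.0671], 0.79), ([0.463, 0.2088, 0.0486], 0.64)]
top sleeve_grip [([0.5438, -0.0314, 0.0858], 0.47)]
top guard_plate [([0.5976, -0.0475, 0.1702], 0.81), ([0.4297, 0.2046, 0.0648], 0.67)]
scene scale_centre [([0.5425, -0.0345, 0.0736], 0.92), ([0.4666, 0.2058, 0.05], 0.72)]
scene sleeve_grip [([0.5341, -0.0314, 0.0864], 0.49), ([0.6126, -0.285, 0.0215], 0.47)]
scene guard_plate [([0.5962, -0.0462, 0.1728], 0.89), ([0.4376, 0.2026, 0.0656], 0.64)]
```

View pics/f_wrist.png

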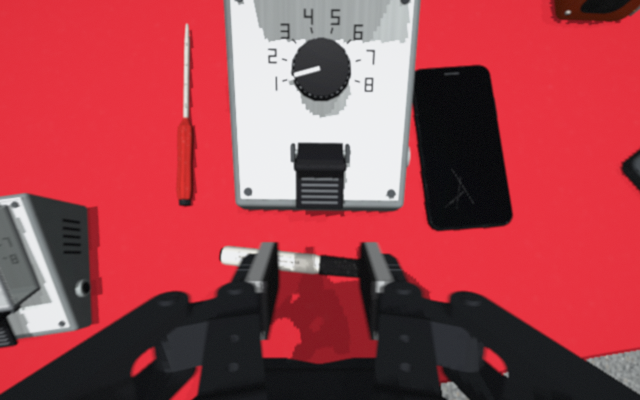

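```bash
python3 - <<'E'
from fit import *
c=np.load("pics/f_wrist.npy")
n2=np.array([(277,84),(272,57),(285,31),(309,16),(335,17),(358,32),(371,57),(369,85)])
s=fit([(c,num,n2)]); print(s.x.round(4),s.cost.round(2))
H=np.array([.5854,-.0420,.0902])
print((proj(world(H,-.162,num),c)-n2).round(1).tolist())
E
python3 -m crank '[[-0.008,0.023,0,27,0,4,-0.18],[0,0,0,27,0,4,-0.18],[0,0,0,26,1,4,-0.18],[0,0,-0.12,0,0,0,-0.18],[0,0,-0.12,0,0,0,-0.18],[0,0,-0.12,0,0,0,-0.18],[0,0,-0.12,0,0,0,-0.18],[0,0,-0.12,0,0,0,-0.18]]' 35
python3 tgt.py 45 0 260 -75 0
```

```text
[ 0.5825 -0.0414  0.0953 -0.1578] 4.21
[[-2.8, -0.7], [1.5, -0.7], [1.0, 1.1], [-0.3, 1.9], [0.1, 1.2], [-0.6, 0.8], [-1.6, 0.2], [-0.9, -0.8]]
t: 6.33
tool_pos: [0.4349, -0.0168, 0.3014]
tool_rot: [2.827, 0.673, 0.593]
contact_force: [-1.0, 0.7, 0.6]
opening: 0.05
t 6.33 pos [ 0.4349 -0.0168  0.3014] q [-0.21 -0.47  2.25  0.02  0.92  0.88] F [-1.   0.7  0.6] op 0.05
turn [-0.0083  0.015  -0.6776] shift mm [-0.8  0.2 -3.3] rows 5.47
TCP d,y,n 44.5 0.6 256.7  tip d,y,n 47.2 -0.7 83.8 Fpanel [-0.7  0.5  1. ]
```

```bash
python3 -m crank '[[-0.004,0.008,-0.12,0,0,0,-0.18],[-0.004,0.007,-0.12,0,0,0,-0.18],[0,0,-0.12,0,0,0,-0.18],[0,0,-0.12,0,0,0,-0.18],[0,0,-0.12,0,0,0,-0.18],[0,0,-0.09,0,0,0,-0.18],[0,0,0,0,0,0,-0.18]]' 35
python3 tgt.py 45 0 215 -75 0; python3 look.py g wrist,scene sleeve_grip scale_centre
```

```text
t: 6.92
tool_pos: [0.4356, -0.017, 0.299]
tool_rot: [2.313, 1.566, 0.463]
contact_force: [0.4, -0.5, 0.2]
opening: 0.0504
t 6.92 pos [ 0.4356 -0.017   0.299 ] q [-0.22 -0.47  2.25  0.03  0.9   0.15] F [ 0.4 -0.5  0.2] op 0.0504
turn [-0.0021  0.0034  0.0442] shift mm [-0.4  0.2 39.2] rows 0.96
TCP d,y,n 45.0 0.5 254.2  tip d,y,n 45.5 0.0 81.2 Fpanel [ 0.5 -0.4  0. ]
wrist sleeve_grip [([0.5375, -0.0312, 0.0866], 0.64)]
wrist scale_centre [([0.5455, -0.036, 0.0723], 0.91)]
scene sleeve_grip [([0.5371, -0.0323, 0.0871], 0.67)]
scene scale_centre [([0.5467, -0.0345, 0.0736], 0.77)]
```

View pics/g_wrist.png

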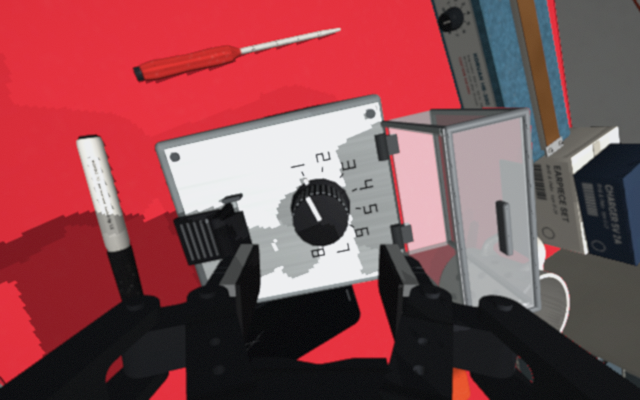

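```bash
python3 -m crank '[[-0.002,0.003,0.04,0,0,20,-0.18],[0,0,0,0,0,20,-0.18],[0,0,0,0,0,10,-0.18],[0,0,0,0,0,0,-0.18]]' 35
python3 tgt.py 45 0 186 -75 0; python3 look.py h wrist,scene
```

```text
t: 7.55
tool_pos: [0.4598, -0.021, 0.2583]
tool_rot: [2.345, 1.509, 0.489]
contact_force: [-19.2, 2.3, 14.6]
opening: 0.0504
t 7.55 pos [ 0.4598 -0.021   0.2583] q [-0.21 -0.33  2.23  0.03  0.78  0.2 ] F [-19.2   2.3  14.6] op 0.0504
turn [ 0.0109 -0.0019 -0.0036] shift mm [-1.6 -4.2 20.9] rows 0.52
TCP d,y,n 40.8 0.5 206.9  tip d,y,n 38.9 0.3 33.9 Fpanel [-10.9  -0.9  21.6]
```

View pics/h_wrist.png

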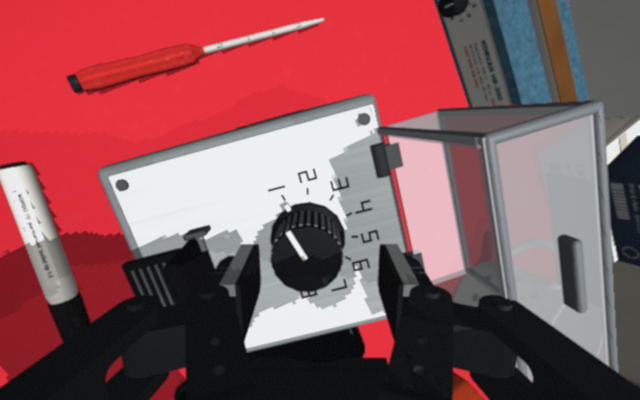

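```bash
python3 -m crank '[[0,0,0,0,0,-20,-0.18],[0,0,0,0,0,-25,-0.18],[0,0,0,0,0,-5,-0.18]]' 35
python3 tgt.py 45 0 250 -25 0
```

```text
t: 7.9
tool_pos: [0.4366, -0.0172, 0.3031]
tool_rot: [2.351, 1.508, 0.485]
contact_force: [0.8, 0.2, 1.2]
opening: 0.0505
t 7.9 pos [ 0.4366 -0.0172  0.3031] q [-0.22 -0.47  2.25  0.03  0.9   0.2 ] F [0.8 0.2 1.2] op 0.0505
turn [ 0.0053 -0.003   0.8664] shift mm [-1.2 -2.6  7.5] rows 6.99
TCP d,y,n 42.2 0.4 257.5  tip d,y,n 41.2 0.3 84.5 Fpanel [1.2 0.4 0.7]
```

View pics/h_scene.png

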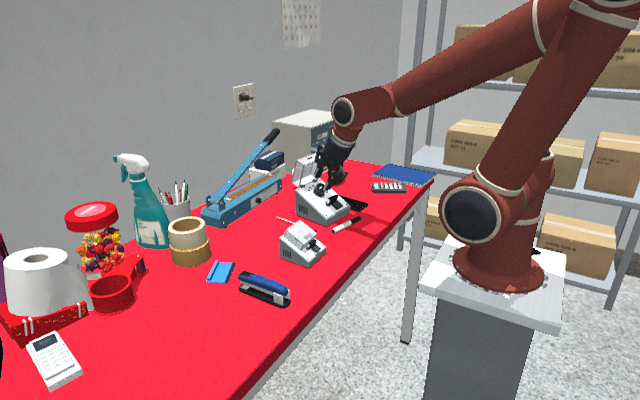

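```bash
python3 -m crank '[[0.005,-0.003,0.112,-1,-3,0,-0.18],[0,0,0.112,0,0,0,-0.18],[0,0,0.112,0,0,0,-0.18],[0,0,0.112,0,0,0,-0.18],[0,0,0.112,0,0,0,-0.18],[0,0,0.112,0,0,0,-0.18],[0,0,0.112,0,0,0,-0.18],[0,0,0,0,0,0,-0.18]]' 35
python3 tgt.py 45 0 215 -30 0
```

```text
t: 8.57
tool_pos: [0.4345, -0.0172, 0.3016]
tool_rot: [2.889, 0.455, 0.65]
contact_force: [0.4, 0.1, -0.5]
opening: 0.0506
t 8.57 pos [ 0.4345 -0.0172  0.3016] q [-0.22 -0.48  2.26  0.03  0.9   1.03] F [ 0.4  0.1 -0.5] op 0.0506
turn [ 0.0058 -0.0048 -0.0483] shift mm [-0.5 -0.2 42. ] rows 1.02
TCP d,y,n 44.8 0.2 257.0  tip d,y,n 43.6 -0.3 84.0 Fpanel [ 0.2  0.2 -0.6]
```

```bash
python3 -m crank '[[0.005,-0.004,-0.045,0,0,20,-0.18],[0,0,0,0,0,20,-0.18],[0,0,0,0,0,12,-0.18],[0,0,0,0,0,0,-0.18]]' 35
python3 tgt.py 45 0 184 -30 0; python3 look.py i wrist
```

```text
t: 8.9
tool_pos: [0.4588, -0.0213, 0.2538]
tool_rot: [2.867, 0.537, 0.641]
contact_force: [-1.0, -0.4, -1.0]
opening: 0.0503
t 8.9 pos [ 0.4588 -0.0213  0.2538] q [-0.21 -0.33  2.24  0.03  0.77  0.97] F [-1.  -0.4 -1. ] op 0.0503
turn [ 0.0032 -0.0046  0.009 ] shift mm [-1.3 -0.7 19.3] rows 0.47
TCP d,y,n 43.6 0.0 203.3  tip d,y,n 42.7 -0.0 30.3 Fpanel [-1.3 -0.6 -0.5]
```

View pics/i_wrist.png

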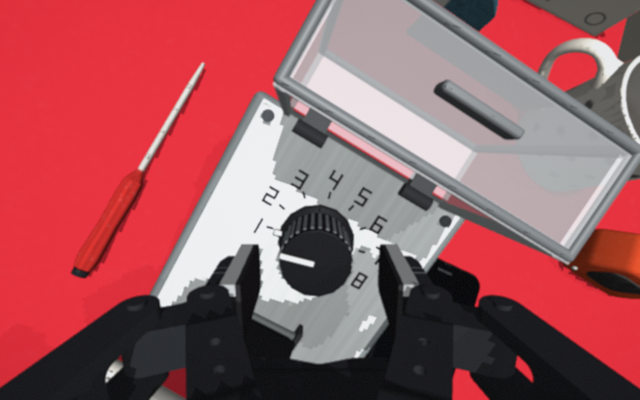

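```bash
python3 -m crank '[[0.003,-0.004,0.009,-1.3,-0.7,10,-0.18],[0,0,0,-0.5,-0.5,9,-0.18],[0,0,0,0,0,0,-0.18]]' 35
python3 tgt.py 45 0 184 -30 0; python3 look.py j wrist
```

```text
t: 9.2
tool_pos: [0.4658, -0.0222, 0.2375]
tool_rot: [2.87, 0.53, 0.64]
contact_force: [0.4, -0.0, -0.7]
opening: 0.05
t 9.2 pos [ 0.4658 -0.0222  0.2375] q [-0.21 -0.28  2.23  0.03  0.73  0.97] F [ 0.4 -0.  -0.7] op 0.05
turn [ 0.002  -0.0035  0.0033] shift mm [-0.6 -0.1  1.5] rows 0.04
TCP d,y,n 44.4 0.2 185.5  tip d,y,n 43.7 0.2 12.5 Fpanel [ 0.1  0.  -0.8]
```

View pics/j_wrist.png

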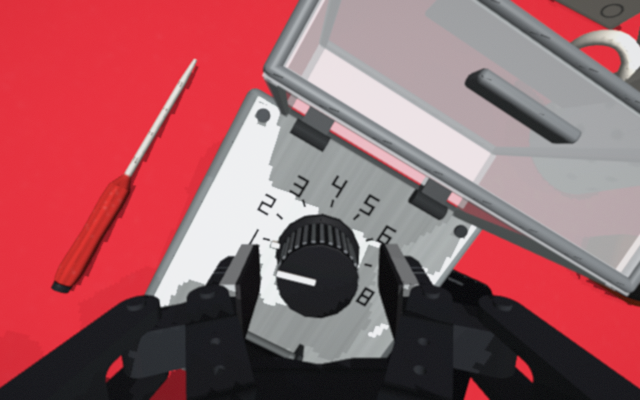

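```bash
python3 -m crank '[[0,0,0,0,0,0,1],[0,0,0,0,0,0,1],[0,0,0,0,0,0,1],[0,0,0,0,0,0,1]]' 35
python3 tgt.py 45 0 184 30 0; python3 look.py k wrist
```

```text
t: 9.58
tool_pos: [0.4654, -0.0215, 0.2392]
tool_rot: [2.871, 0.531, 0.643]
contact_force: [5.8, -1.1, -7.7]
opening: 0.0299
t 9.58 pos [ 0.4654 -0.0215  0.2392] q [-0.21 -0.28  2.23  0.04  0.74  0.97] F [ 5.8 -1.1 -7.7] op 0.0299
turn [-0.0023 -0.0052  1.0511] shift mm [-1.2  0.3  3.3] rows 8.48
TCP d,y,n 44.1 0.9 187.3  tip d,y,n 43.3 1.3 14.3 Fpanel [ 1.9 -0.2 -9.5]
```

View pics/k_wrist.png

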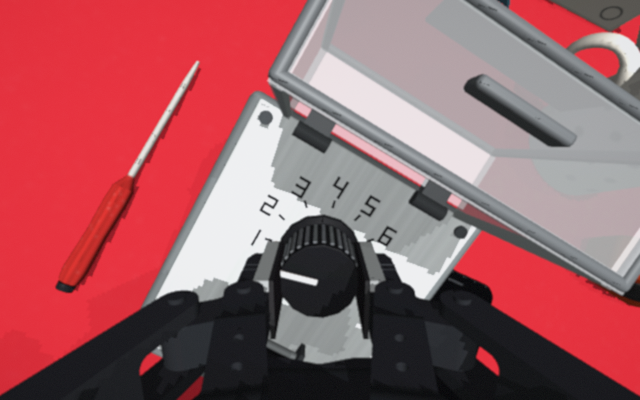

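```bash
python3 -m crank '[[0,0,0.12,0,0,0,1],[0,0,0.12,0,0,0,1],[0,0,0.12,0,0,0,1],[0,0,0.12,0,0,0,1]]'; python3 tgt.py 45 0 186 30 0;  python3 -m crank '[[0,0,0.12,0,0,0,1],[0,0,0.12,0,0,0,1],[0,0,0.12,0,0,0,1],[0,0,0.12,0,0,0,1],[0,0,0,0,0,0,1]]'
python3 tgt.py 45 0 186 30 0; python3 look.py l wrist
```

```text
t: 9.97
tool_pos: [0.4651, -0.0219, 0.239]
tool_rot: [3.01, -0.199, 0.705]
contact_force: [2.8, -0.9, -4.6]
opening: 0.0298
t 9.97 pos [ 0.4651 -0.0219  0.239 ] q [-0.21 -0.29  2.23  0.03  0.73  1.47] F [ 2.8 -0.9 -4.6] op 0.0298
turn [-0.0025 -0.0073  0.5536] shift mm [-0.7  0.4  1.2] rows 4.47
TCP d,y,n 44.4 0.4 187.2  tip d,y,n 43.0 0.5 14.2 Fpanel [ 0.6 -0.4 -5.4]
t: 10.38
tool_pos: [0.4646, -0.0224, 0.2388]
tool_rot: [-2.842, 0.933, -0.697]
contact_force: [2.7, 0.2, -4.2]
opening: 0.0295
t 10.38 pos [ 0.4646 -0.0224  0.2388] q [-0.21 -0.29  2.23  0.03  0.73  1.97] F [ 2.7  0.2 -4.2] op 0.0295
turn [-0.0035 -0.0086  0.0512] shift mm [-0.2 -0.   1.2] rows 0.42
TCP d,y,n 44.8 -0.1 187.2  tip d,y,n 43.2 -0.3 14.2 Fpanel [ 0.5  0.7 -5. ]
```

View pics/l_wrist.png

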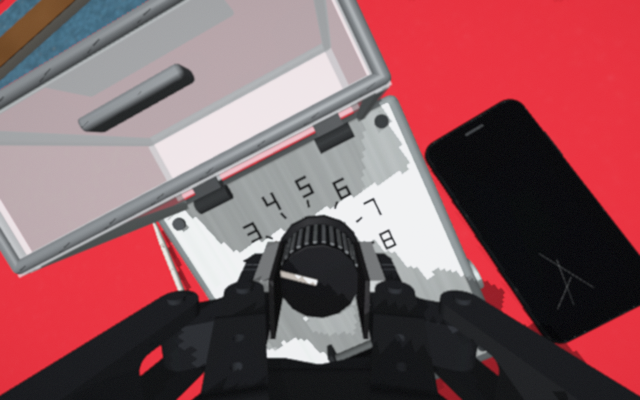

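```bash
python3 -m crank '[[0,0,0.06,0,0,0,1],[0,0,0,0,0,0,1],[0,0,0,0,0,0,-0.18],[0,0,0,0,0,0,-0.18],[0,0,0,0,0,0,-0.18]]'; python3 tgt.py 45 0 187 -30 0; python3 -m crank '[[0,0,-0.12,0,0,0,-0.18],[0,0,-0.12,0,0,0,-0.18],[0,0,-0.12,0,0,0,-0.18],[0,0,-0.12,0,0,0,-0.18],[0,0,-0.12,0,0,0,-0.18],[0,0,-0.12,0,0,0,-0.18],[0,0,-0.12,0,0,0,-0.18],[0,0,-0.12,0,0,0,-0.18]]'; python3 tgt.py 45 0 187 -30 0; python3 look.py m wrist
```

```text
t: 10.85
tool_pos: [0.4649, -0.0225, 0.2401]
tool_rot: [-2.812, 0.991, -0.695]
contact_force: [0.4, 0.6, 0.4]
opening: 0.05
t 10.85 pos [ 0.4649 -0.0225  0.2401] q [-0.21 -0.29  2.23  0.03  0.73  2.02] F [0.4 0.6 0.4] op 0.05
turn [ 0.0014 -0.0118 -1.0391] shift mm [-1.   0.4  1.2] rows 8.38
TCP d,y,n 44.0 -0.2 188.3  tip d,y,n 42.0 -0.4 15.3 Fpanel [0.5 0.7 0.2]
t: 11.52
tool_pos: [0.4667, -0.0228, 0.2449]
tool_rot: [2.878, 0.469, 0.664]
contact_force: [-0.3, -0.3, -0.3]
opening: 0.0508
t 11.52 pos [ 0.4667 -0.0228  0.2449] q [-0.21 -0.29  2.23  0.03  0.73  1.02] F [-0.3 -0.3 -0.3] op 0.0508
turn [ 0.0104 -0.0154 -0.038 ] shift mm [-4.1 -2.5  4.7] rows 0.34
TCP d,y,n 40.3 -0.2 191.8  tip d,y,n 37.1 -0.5 18.8 Fpanel [-0.3 -0.4 -0.2]
```

View pics/m_wrist.png

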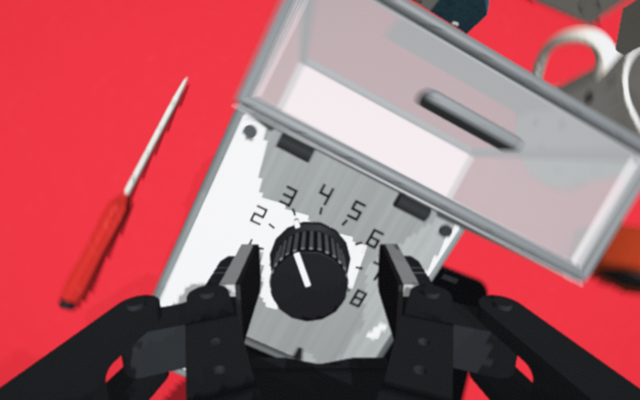

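```bash
python3 -m crank '[[0.01,-0.015,-0.038,-4.1,-2.5,4.7,-0.18],[0,0,0,0,0,0,-0.18]]'; python3 tgt.py 45 0 186 -30 0
```

```text
t: 11.73
tool_pos: [0.4651, -0.0223, 0.2397]
tool_rot: [2.871, 0.53, 0.637]
contact_force: [-0.4, 0.7, -0.6]
opening: 0.0505
t 11.73 pos [ 0.4651 -0.0223  0.2397] q [-0.21 -0.29  2.23  0.03  0.74  0.97] F [-0.4  0.7 -0.6] op 0.0505
turn [ 0.0013 -0.0017  0.0033] shift mm [-0.8 -0.4  1.8] rows 0.05
TCP d,y,n 44.1 0.1 187.8  tip d,y,n 43.7 0.0 14.8 Fpanel [-0.7  0.6 -0.4]
```

```bash
python3 -m crank '[[0,0,0,-0.8,-0.4,1.5,1],[0,0,0,0,0,0,1],[0,0,0,0,0,0,1],[0,0,0,0,0,0,1]]'; python3 -m crank '[[0,0,0.12,0,0,0,1],[0,0,0.12,0,0,0,1],[0,0,0.12,0,0,0,1],[0,0,0.12,0,0,0,1],[0,0,0.12,0,0,0,1],[0,0,0.12,0,0,0,1],[0,0,0.12,0,0,0,1],[0,0,0.12,0,0,0,1]]'; python3 tgt.py 45 0 187 30 0; python3 -m crank '[[0,0,0.06,0,0,0,1],[0,0,0,0,0,0,1],[0,0,0,0,0,0,-0.18],[0,0,0,0,0,0,-0.18],[0,0,0,0,0,0,-0.18]]'; python3 tgt.py 45 0 187 -15 0;python3 look.py n wrist
```

```text
t: 12.07
tool_pos: [0.4649, -0.0219, 0.2386]
tool_rot: [2.876, 0.521, 0.639]
contact_force: [1.0, 0.1, -2.4]
opening: 0.0303
t: 12.73
tool_pos: [0.4648, -0.022, 0.2385]
tool_rot: [-2.84, 0.943, -0.685]
contact_force: [0.7, 1.1, -0.5]
opening: 0.0298
t 12.73 pos [ 0.4648 -0.022   0.2385] q [-0.21 -0.28  2.23  0.03  0.74  1.98] F [ 0.7  1.1 -0.5] op 0.0298
turn [-0.0015 -0.0015  0.0441] shift mm [ 0.   0.3 -0.1] rows 0.36
TCP d,y,n 44.9 0.3 186.9  tip d,y,n 44.5 0.4 13.9 Fpanel [ 0.2  1.2 -0.7]
t: 13.15
tool_pos: [0.4651, -0.0222, 0.2389]
tool_rot: [-2.794, 1.03, -0.68]
contact_force: [0.0, -0.2, 0.3]
opening: 0.0506
t 13.15 pos [ 0.4651 -0.0222  0.2389] q [-0.21 -0.28  2.23  0.03  0.74  2.04] F [ 0.  -0.2  0.3] op 0.0506
turn [-0.0009 -0.0036 -0.8064] shift mm [-0.4  0.4  0.1] rows 6.5
TCP d,y,n 44.4 0.2 187.1  tip d,y,n 43.8 0.2 14.1 Fpanel [ 0.2 -0.2  0.2]
```

View pics/n_wrist.png

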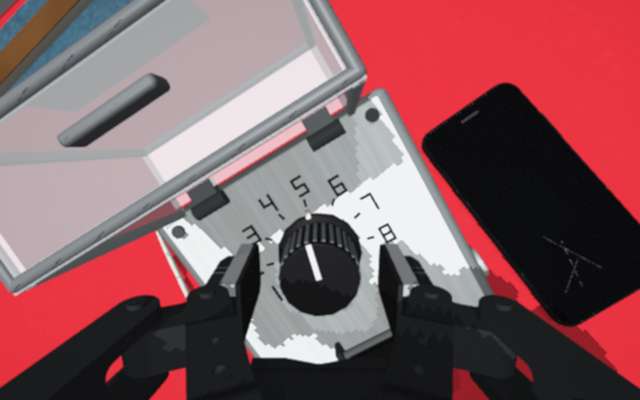

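```bash
python3 -m crank '[[0,0,-0.12,0,0,0,-0.18],[0,0,-0.12,0,0,0,-0.18],[0,0,-0.12,0,0,0,-0.18],[0,0,-0.12,0,0,0,-0.18],[0,0,-0.12,0,0,0,-0.18],[0,0,-0.12,0,0,0,-0.18],[0,0,-0.08,0,0,0,-0.18],[0,0,0,0,0,0,-0.18]]'; python3 tgt.py 45 0 186 -15 0
```

```text
t: 13.87
tool_pos: [0.4659, -0.0225, 0.2403]
tool_rot: [2.956, 0.193, 0.677]
contact_force: [0.5, -0.3, 0.1]
opening: 0.0506
t 13.87 pos [ 0.4659 -0.0225  0.2403] q [-0.21 -0.28  2.23  0.03  0.74  1.21] F [ 0.5 -0.3  0.1] op 0.0506
turn [ 0.002  -0.007   0.0307] shift mm [-1.9 -0.6  2. ] rows 0.25
TCP d,y,n 43.0 -0.0 188.0  tip d,y,n 41.8 -0.0 15.0 Fpanel [ 0.5 -0.2 -0.2]
```

```bash
python3 -m crank '[[0.002,-0.007,0,-2,-0.6,2,-0.18],[0,0,0,0,0,0,1],[0,0,0,0,0,0,1],[0,0,0,0,0,0,1],[0,0,0,0,0,0,1]]';python3 tgt.py 45 0 186 14 0; python3 -m crank '[[0,0,0.12,0,0,0,1],[0,0,0.12,0,0,0,1],[0,0,0.12,0,0,0,1],[0,0,0.12,0,0,0,1],[0,0,0.05,0,0,0,1],[0,0,0,0,0,0,1]]'; python3 tgt.py 45 0 187 14 0; python3 look.py o wrist
```

```text
t: 14.28
tool_pos: [0.465, -0.022, 0.2381]
tool_rot: [2.963, 0.184, 0.667]
contact_force: [0.1, -0.2, -0.3]
opening: 0.0303
t 14.28 pos [ 0.465  -0.022   0.2381] q [-0.21 -0.28  2.23  0.03  0.74  1.21] F [ 0.1 -0.2 -0.3] op 0.0303
turn [-0.001   0.0008  0.5301] shift mm [-0.3  0.2  0.5] rows 4.27
TCP d,y,n 44.8 0.3 186.5  tip d,y,n 45.0 0.5 13.5 Fpanel [ 0.  -0.2 -0.3]
t: 14.78
tool_pos: [0.465, -0.0219, 0.2381]
tool_rot: [-2.966, 0.651, -0.699]
contact_force: [-0.8, 0.7, 0.9]
opening: 0.0302
t 14.78 pos [ 0.465  -0.0219  0.2381] q [-0.21 -0.28  2.23  0.03  0.74  1.77] F [-0.8  0.7  0.9] op 0.0302
turn [-0.001   0.0009 -0.0262] shift mm [-0.1  0.4 -0.6] rows 0.21
TCP d,y,n 44.8 0.4 186.4  tip d,y,n 44.9 0.6 13.4 Fpanel [-0.5  0.6  1.2]
```

View pics/o_wrist.png

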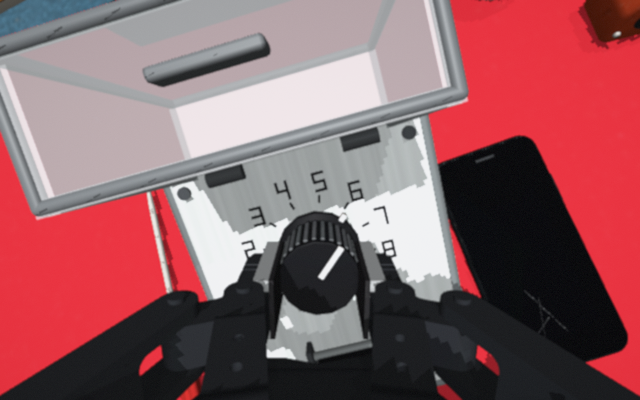

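```bash
python3 -m crank '[[0,0,0,0,0,0,-0.18],[0,0,0,0,0,0,-0.18],[0,0,0,0,0,0,-0.18],[0,0,0,0,0,-30,-0.18],[0,0,0,0,0,-35,-0.18],[0,0,0,0,0,-35,-0.18]]';python3 tgt.py 45 0 300 0 0; python3 look.py p wrist
```

```text
t: 15.33
tool_pos: [0.4198, -0.015, 0.3197]
tool_rot: [-2.977, 0.646, -0.663]
contact_force: [0.5, -0.8, -0.2]
opening: 0.0501
t 15.33 pos [ 0.4198 -0.015   0.3197] q [-0.22 -0.54  2.26  0.03  0.99  1.77] F [ 0.5 -0.8 -0.2] op 0.0501
turn [ 0.0014  0.0246 -0.2655] shift mm [  4.5  -1.3 -20.2] rows 2.15
TCP d,y,n 50.2 -0.0 279.9  tip d,y,n 54.4 0.3 106.9 Fpanel [ 0.5 -0.7 -0.4]
```

Run:
```python
import cv2
im=cv2.imread("pics/p_wrist.png")
cv2.imwrite("pics/p_z.png",cv2.resize(im[100:350,200:480],None,fx=2.4,fy=2.4,interpolation=cv2.INTER_CUBIC))
```

```text
(no output)
```

View pics/p_z.png

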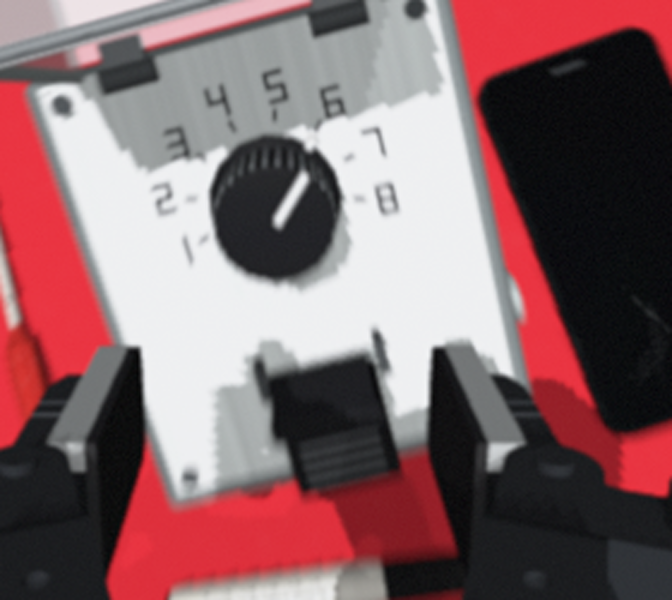

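```bash
python3 -m crank '[[0.001,0.012,-0.09,2,0,-10,1],[0,0.012,-0.09,2,0,-10,1],[0,0,-0.085,0,0,0,1],[0,0,0,0,0,0,1]]';python3 tgt.py -71 0 295 0 0
```

```text
t: 15.72
tool_pos: [0.4142, -0.0148, 0.3553]
tool_rot: [3.0, -0.223, 0.736]
contact_force: [-0.1, 0.2, -0.7]
opening: 0.0021
t 15.72 pos [ 0.4142 -0.0148  0.3553] q [-0.22 -0.61  2.25  0.03  1.02  1.49] F [-0.1  0.2 -0.7] op 0.0021
turn [ 0.0029 -0.0284  0.0144] shift mm [109.9   0.7  22.4] rows 2.74
TCP d,y,n 39.5 -0.8 314.3  tip d,y,n 34.6 -1.3 141.3 Fpanel [-0.4  0.2 -0.6]
```

```bash
python3 -m crank '[[0.003,-0.028,0.014,37,0,4,1],[0,0,0,37,0,5,1],[0,0,0,36,1,5,1],[0,0,0,0,0,0,1]]';python3 tgt.py -71 0 233 0 0; python3 look.py q wrist,scene
```

```text
t: 16.05
tool_pos: [0.5167, -0.0318, 0.385]
tool_rot: [3.021, -0.257, 0.684]
contact_force: [-0.3, 0.5, -0.0]
opening: 0.0002
t 16.05 pos [ 0.5167 -0.0318  0.385 ] q [-0.21 -0.31  1.99  0.02  1.01  1.52] F [-0.3  0.5 -0. ] op 0.0002
turn [-0.0006  0.0086 -0.0081] shift mm [ 4.8 -1.  62.4] rows 1.53
TCP d,y,n -66.8 -1.0 295.4  tip d,y,n -65.3 -0.9 122.4 Fpanel [-0.3  0.4  0.1]
```

View pics/q_wrist.png

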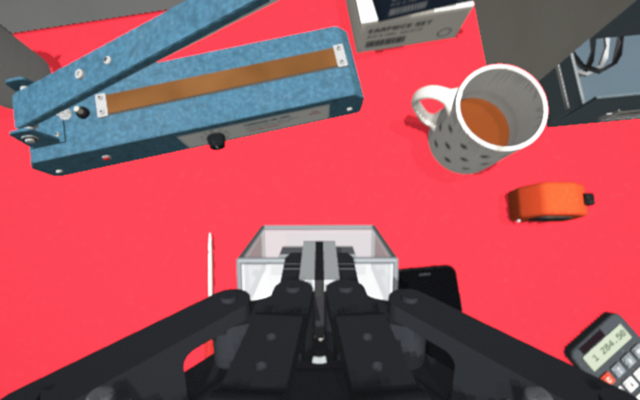

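Run:
```python
from fit import *
H=np.array([.5854,-.0420,.0902])
q=np.load("pics/q_wrist.npy")
print(proj(world(H,-.162,[[47,45,81],[47,-45,81],[11,45,85],[11,-45,85],[66,0,122],[77,0,122],[36,45,0],[36,-45,0]]),q).round(0).tolist())
```

```text
[[237.0, 259.0], [398.0, 258.0], [239.0, 319.0], [396.0, 318.0], [316.0, 259.0], [316.0, 235.0], [260.0, 227.0], [375.0, 226.0]]
```

```bash
python3 -m crank '[[0,0.008,-0.008,7,-1,10,1],[0,0,0,0,0,18,1],[0,0,0,0,0,18,1],[0,0,0,0,0,0,1]]';python3 tgt.py -71 0 233 0 0; python3 -m crank '[[0,0,0,1,0,14,1],[0,0,0,0,0,0,1]]';python3 tgt.py -71 0 233 0 0
```

```text
t: 16.48
tool_pos: [0.5367, -0.0334, 0.3417]
tool_rot: [3.021, -0.249, 0.685]
contact_force: [-0.7, -0.1, -0.7]
opening: 0.0
t 16.48 pos [ 0.5367 -0.0334  0.3417] q [-0.2  -0.22  1.99  0.02  0.92  1.52] F [-0.7 -0.1 -0.7] op 0.0
turn [-0.0013  0.0078 -0.0025] shift mm [ 5.3  0.7 14.7] rows 0.38
TCP d,y,n -65.8 0.7 247.8  tip d,y,n -64.4 0.9 74.8 Fpanel [-0.9 -0.3 -0.3]
t: 16.65
tool_pos: [0.5413, -0.0339, 0.3283]
tool_rot: [3.022, -0.251, 0.681]
contact_force: [-0.4, 0.1, -1.7]
opening: 0.0001
t 16.65 pos [ 0.5413 -0.0339  0.3283] q [-0.2  -0.19  1.99  0.02  0.9   1.52] F [-0.4  0.1 -1.7] op 0.0001
turn [-0.0015  0.0109 -0.0038] shift mm [6.9 0.9 0.5] rows 0.17
TCP d,y,n -64.1 0.9 233.6  tip d,y,n -62.2 1.1 60.6 Fpanel [-1.2  0.  -1.3]
```

```bash
python3 -m crank '[[0,0.01,-0.004,-11,1,-8,1],[0,0,0,-11,0,-8,1],[0,0,0,0,0,0,1]]';python3 tgt.py -26 0 257 0 0; python3 look.py r wrist
```

```text
t: 16.9
tool_pos: [0.5119, -0.0299, 0.3344]
tool_rot: [3.018, -0.246, 0.695]
contact_force: [0.5, 0.3, 0.5]
opening: 0.0001
t 16.9 pos [ 0.5119 -0.0299  0.3344] q [-0.21 -0.28  2.05  0.03  0.91  1.51] F [0.5 0.3 0.5] op 0.0001
turn [-0.0018  0.0012 -0.0011] shift mm [-14.    0.1  -4.9] rows 0.36
TCP d,y,n -40.0 0.1 252.1  tip d,y,n -39.8 0.4 79.1 Fpanel [0.6 0.4 0.3]
```

View pics/r_wrist.png

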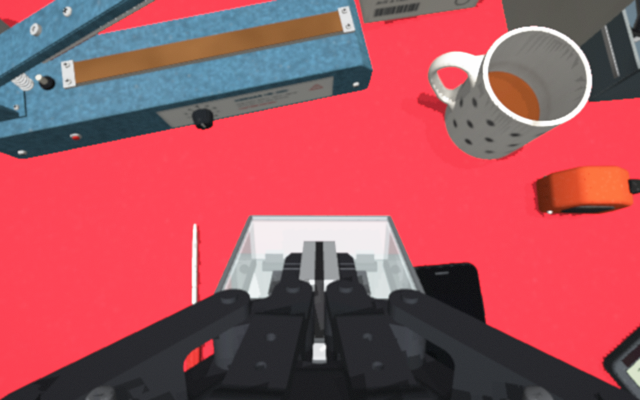

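```bash
python3 -m crank '[[0,0,0,-12,0,-5,1],[0,0,0,0,0,0,1]]';python3 tgt.py -12 0 258 0 0; python3 look.py s wrist
```

```text
t: 17.12
tool_pos: [0.4993, -0.0279, 0.3357]
tool_rot: [3.016, -0.247, 0.702]
contact_force: [1.3, 0.5, 0.4]
opening: -0.0002
t 17.12 pos [ 0.4993 -0.0279  0.3357] q [-0.21 -0.32  2.08  0.03  0.92  1.51] F [1.3 0.5 0.4] op -0.0002
turn [-0.0015 -0.0036 -0.0015] shift mm [-17.2   0.1   0.9] rows 0.42
TCP d,y,n -29.2 0.0 258.9  tip d,y,n -29.8 0.3 85.9 Fpanel [ 1.3  0.7 -0.2]
```

View pics/s_wrist.png

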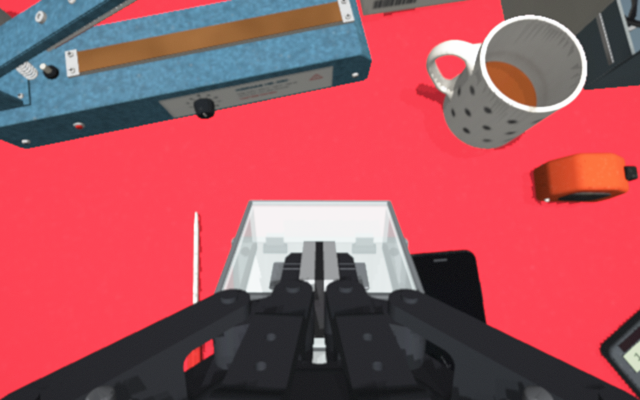

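```bash
python3 -m crank '[[0,0,0,-8,0,3,1],[0,-0.003,0,-8,0,3,1],[0,0,0,0,0,0,1]]';python3 tgt.py 8 0 253 0 0; python3 look.py u wrist
```

```text
t: 17.42
tool_pos: [0.4931, -0.027, 0.3354]
tool_rot: [3.005, -0.247, 0.739]
contact_force: [0.6, -1.0, -1.1]
opening: 0.0001
t 17.42 pos [ 0.4931 -0.027   0.3354] q [-0.21 -0.34  2.1   0.03  0.9   1.51] F [ 0.6 -1.  -1.1] op 0.0001
turn [-0.001  -0.0284 -0.002 ] shift mm [-31.6   0.    7.5] rows 0.79
TCP d,y,n -23.4 -0.1 261.4  tip d,y,n -28.3 0.1 88.5 Fpanel [ 0.2 -0.9 -1.4]
```

View pics/u_wrist.png

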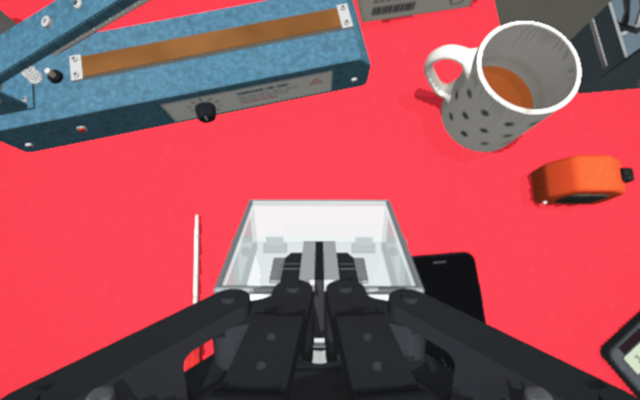

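```bash
python3 -m crank '[[0,-0.028,0,-14,0,4,1],[0,0,0,0,0,0,1]]';python3 tgt.py 8 0 253 0 0
```

```text
t: 17.63
tool_pos: [0.4845, -0.0257, 0.3296]
tool_rot: [3.014, -0.247, 0.708]
contact_force: [0.4, -0.9, -0.7]
opening: 0.0
t 17.63 pos [ 0.4845 -0.0257  0.3296] q [-0.21 -0.35  2.12  0.03  0.91  1.51] F [ 0.4 -0.9 -0.7] op 0.0
turn [-0.0007 -0.0075 -0.002 ] shift mm [-21.1  -0.1   6.9] rows 0.54
TCP d,y,n -13.0 -0.2 260.0  tip d,y,n -14.3 -0.0 87.0 Fpanel [ 0.2 -0.8 -0.9]
```

```bash
python3 -m crank '[[0,-0.007,0,-20,0,8,1],[0,0,0,0,0,0,1]]';python3 tgt.py 24 0 249 0 0; python3 look.py v wrist
```

```text
t: 17.8
tool_pos: [0.4703, -0.0234, 0.3133]
tool_rot: [3.017, -0.248, 0.697]
contact_force: [0.0, 0.2, -2.5]
opening: -0.0001
t 17.8 pos [ 0.4703 -0.0234  0.3133] q [-0.21 -0.38  2.17  0.03  0.9   1.51] F [ 0.   0.2 -2.5] op -0.0001
turn [-0.0006 -0.0002 -0.0022] shift mm [-17.   -0.2   2.6] rows 0.42
TCP d,y,n 7.0 -0.2 251.6  tip d,y,n 6.9 -0.1 78.6 Fpanel [-1.1  0.2 -2.2]
```

View pics/v_wrist.png

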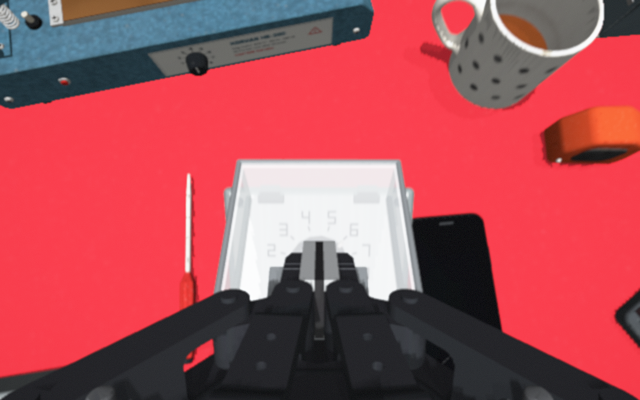

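```bash
python3 -m crank '[[0,0,0,-21,0,3,1],[0,0,0,0,0,0,1]]';python3 tgt.py 39 0 240 0 0; python3 look.py w wrist
```

```text
t: 18.02
tool_pos: [0.4552, -0.0211, 0.3039]
tool_rot: [3.014, -0.249, 0.707]
contact_force: [-0.9, 1.0, -0.3]
opening: -0.0001
t 18.02 pos [ 0.4552 -0.0211  0.3039] q [-0.22 -0.41  2.21  0.03  0.89  1.51] F [-0.9  1.  -0.3] op -0.0001
turn [-0.0001 -0.007  -0.0026] shift mm [-14.3  -0.4   9.8] rows 0.42
TCP d,y,n 24.8 -0.4 249.9  tip d,y,n 23.6 -0.4 76.9 Fpanel [-1.   0.8  0.2]
```

View pics/w_wrist.png

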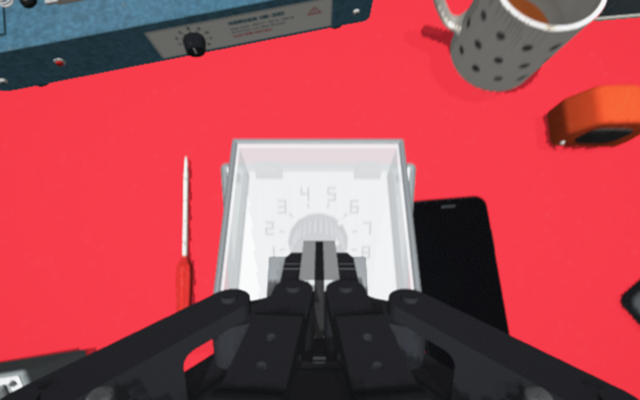

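```bash
python3 -m crank '[[0,-0.007,0,-16,0,11,1],[0,0,0,0,0,0,1]]';python3 tgt.py 52 0 230 0 0; python3 look.py x wrist
```

```text
t: 18.23
tool_pos: [0.4501, -0.0206, 0.2926]
tool_rot: [3.011, -0.249, 0.715]
contact_force: [-1.8, 0.8, -0.6]
opening: -0.0001
t 18.23 pos [ 0.4501 -0.0206  0.2926] q [-0.22 -0.42  2.23  0.03  0.86  1.5 ] F [-1.8  0.8 -0.6] op -0.0001
turn [ 0.0005 -0.0122 -0.0029] shift mm [-17.7  -0.6  11.8] rows 0.52
TCP d,y,n 34.4 -0.7 242.0  tip d,y,n 32.3 -0.8 69.0 Fpanel [-1.9  0.5  0.3]
```

View pics/x_wrist.png

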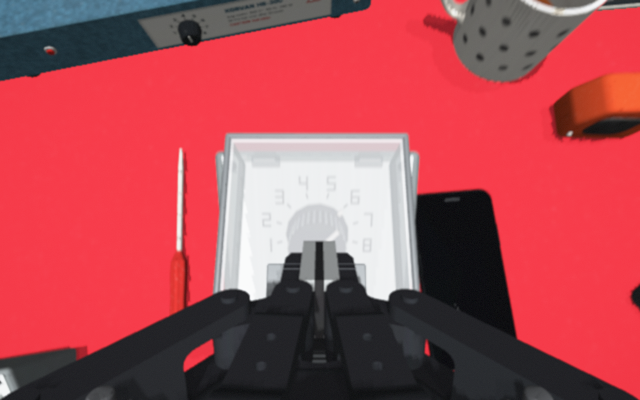

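```bash
python3 -m crank '[[0,-0.012,0,-20,-0.6,11,1],[0,0,0,0,0,0,1]]';python3 tgt.py 59 0 221 0 0
```

```text
t: 18.45
tool_pos: [0.4419, -0.0189, 0.2808]
tool_rot: [3.009, -0.25, 0.717]
contact_force: [-1.0, 0.5, -0.5]
opening: 0.0
t 18.45 pos [ 0.4419 -0.0189  0.2808] q [-0.22 -0.43  2.26  0.03  0.84  1.5 ] F [-1.   0.5 -0.5] op 0.0
turn [ 0.0011 -0.014  -0.0032] shift mm [-12.1  -0.3  13.8] rows 0.45
TCP d,y,n 47.1 -0.3 235.0  tip d,y,n 44.7 -0.5 62.0 Fpanel [-1.2  0.3  0. ]
```

```bash
python3 -m crank '[[0,-0.014,0,-13,-0.3,11,1],[0,0,0,0,0,0,1]]';python3 tgt.py 65 0 214 0 0; python3 look.py y wrist
```

```text
t: 18.62
tool_pos: [0.4383, -0.0182, 0.2693]
tool_rot: [3.012, -0.25, 0.708]
contact_force: [-0.9, 0.2, -0.7]
opening: -0.0002
t 18.62 pos [ 0.4383 -0.0182  0.2693] q [-0.22 -0.42  2.28  0.03  0.83  1.5 ] F [-0.9  0.2 -0.7] op -0.0002
turn [ 0.0015 -0.0077 -0.0033] shift mm [-9.7 -0.2 12.2] rows 0.38
TCP d,y,n 55.4 -0.2 226.3  tip d,y,n 54.1 -0.5 53.3 Fpanel [-1.2  0.1 -0.2]
```

View pics/y_wrist.png

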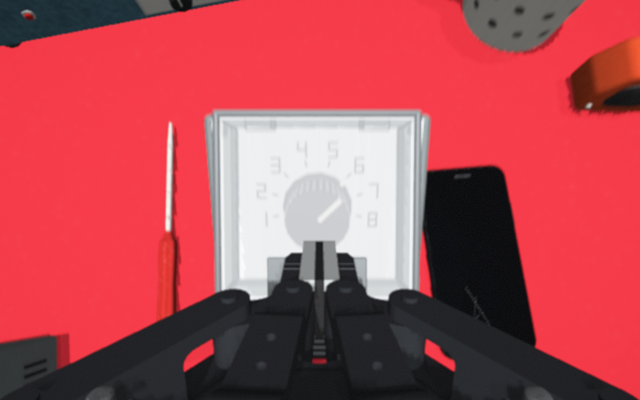

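```bash
python3 -m crank '[[0,-0.008,0,-12,-0.2,8,1],[0,0,0,0,0,0,1]]';python3 tgt.py 68 0 210 0 0;  python3 -m crank '[[0,0,0,-3,0,6,1],[0,0,0,0,0,0,1]]';python3 tgt.py 68 0 210 0 0
```

```text
t: 18.83
tool_pos: [0.4352, -0.0177, 0.2634]
tool_rot: [3.009, -0.25, 0.716]
contact_force: [-1.9, 0.2, 0.0]
opening: -0.0001
t 18.83 pos [ 0.4352 -0.0177  0.2634] q [-0.22 -0.42  2.29  0.03  0.81  1.5 ] F [-1.9  0.2  0. ] op -0.0001
turn [ 0.0022 -0.0136 -0.0033] shift mm [-7.3 -0.3 12.2] rows 0.35
TCP d,y,n 60.8 -0.3 222.3  tip d,y,n 58.5 -0.6 49.3 Fpanel [-1.7 -0.1  0.9]
t: 19.0
tool_pos: [0.4362, -0.018, 0.2579]
tool_rot: [3.007, -0.25, 0.721]
contact_force: [-1.3, -0.6, 0.7]
opening: -0.0001
t 19.0 pos [ 0.4362 -0.018   0.2579] q [-0.22 -0.41  2.29  0.03  0.79  1.5 ] F [-1.3 -0.6  0.7] op -0.0001
turn [ 0.0024 -0.017  -0.0033] shift mm [-5.8 -0.4  6.9] rows 0.22
TCP d,y,n 62.3 -0.4 217.0  tip d,y,n 59.4 -0.8 44.0 Fpanel [-0.8 -0.8  1.2]
```

```bash
python3 -m crank '[[0,-0.017,0,-10,0,4,1],[0,0,0,0,0,0,1]]';python3 tgt.py 68 0 210 0 0;  python3 -m crank '[[0,0,0,-3,0,4,1],[0,0,0,0,0,0,1]]';python3 tgt.py 68 0 210 0 0
```

```text
t: 19.17
tool_pos: [0.4297, -0.017, 0.2505]
tool_rot: [3.013, -0.251, 0.699]
contact_force: [-1.0, 0.7, -0.3]
opening: -0.0001
t 19.17 pos [ 0.4297 -0.017   0.2505] q [-0.22 -0.42  2.31  0.03  0.8   1.5 ] F [-1.   0.7 -0.3] op -0.0001
turn [ 0.0026 -0.002  -0.0033] shift mm [ 3.4 -0.4  3.3] rows 0.12
TCP d,y,n 71.5 -0.4 213.2  tip d,y,n 71.1 -0.9 40.2 Fpanel [-1.1  0.5  0.2]
t: 19.33
tool_pos: [0.4292, -0.0169, 0.2466]
tool_rot: [3.012, -0.25, 0.703]
contact_force: [-7.0, 0.8, 7.0]
opening: 0.0002
t 19.33 pos [ 0.4292 -0.0169  0.2466] q [-0.22 -0.41  2.31  0.03  0.79  1.5 ] F [-7.   0.8  7. ] op 0.0002
turn [ 0.0028 -0.0049 -0.0032] shift mm [ 5.6 -0.5 -0.1] rows 0.14
TCP d,y,n 73.6 -0.5 209.9  tip d,y,n 72.8 -0.9 36.9 Fpanel [-3.2 -0.3  9.3]
```

```bash
python3 -m crank '[[0,0,0,1,0,3,1]]';python3 tgt.py 73 0 210 0 0; python3 look.py z wrist
```

```text
t: 19.42
tool_pos: [0.4304, -0.0171, 0.2443]
tool_rot: [3.014, -0.249, 0.693]
contact_force: [-27.8, 3.6, 22.5]
opening: 0.0002
t 19.42 pos [ 0.4304 -0.0171  0.2443] q [-0.22 -0.4   2.31  0.03  0.78  1.5 ] F [-27.8   3.6  22.5] op 0.0002
turn [ 0.0028  0.0015 -0.0025] shift mm [ 0.5 -0.4 -2.7] rows 0.07
TCP d,y,n 73.5 -0.4 207.3  tip d,y,n 73.8 -0.9 34.3 Fpanel [-15.3  -1.   32.5]
```

View pics/z_wrist.png

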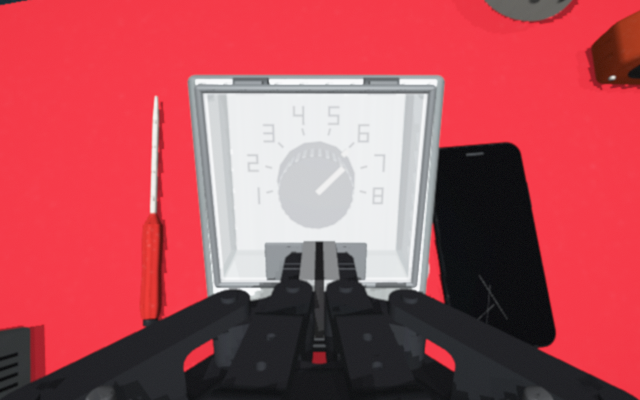

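```bash
python3 -m crank '[[0,0,0,0,0,-4,1],[0,0,0,0,0,-8,1],[0,0,0,0,0,0,1]]';python3 tgt.py 73 0 210 0 0; python3 look.py z2 wrist
```

```text
t: 19.72
tool_pos: [0.4254, -0.0162, 0.2563]
tool_rot: [3.014, -0.249, 0.694]
contact_force: [0.8, 0.2, 0.7]
opening: -0.0001
t 19.72 pos [ 0.4254 -0.0162  0.2563] q [-0.22 -0.44  2.31  0.03  0.82  1.5 ] F [0.8 0.2 0.7] op -0.0001
turn [ 0.003   0.0013 -0.0021] shift mm [-0.2 -0.4 10.4] rows 0.25
TCP d,y,n 72.8 -0.4 220.4  tip d,y,n 73.0 -0.9 47.4 Fpanel [1.  0.3 0.3]
```

View pics/z2_wrist.png

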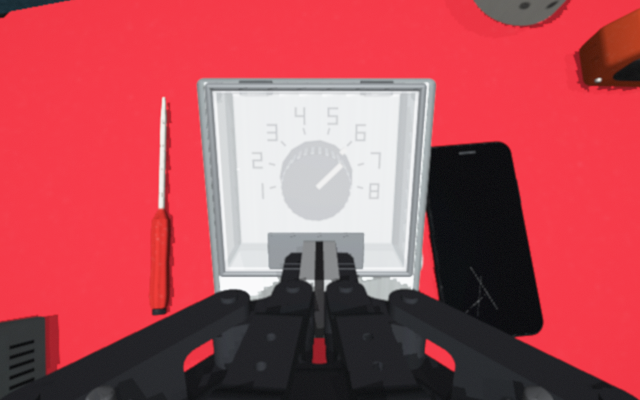

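The guard stays down: the plate at about (316,250) is clear of the raised tips and the hood is still shut. I'll retreat and check.

```bash
python3 -m crank '[[0,0,0,0,0,-35,1],[0,0,0,0,0,-40,1],[0,0,0,-10,0,-40,1],[0,0,0,-20,0,-20,1],[0,0,0,0,0,0,1],[0,0,0,0,0,0,1],[0,0,0,0,0,0,1]]';python3 look.py z3 wrist,scene,top guard_plate sleeve_grip
python3 - <<'E'
import cv2
im=cv2.imread("pics/z3_wrist.png")
cv2.imwrite("pics/z3_z.png",cv2.resize(im[30:280,200:460],None,fx=2.4,fy=2.4,interpolation=cv2.INTER_CUBIC))
E
```

```text
t: 20.35
tool_pos: [0.3364, -0.0012, 0.3627]
tool_rot: [3.021, -0.25, 0.671]
contact_force: [-0.1, 0.9, -0.4]
opening: -0.0
wrist guard_plate [([0.4302, 0.2029, 0.0695], 0.95), ([0.5025, -0.0281, 0.0914], 0.92)]
wrist sleeve_grip []
scene guard_plate [([0.5051, -0.0316, 0.0948], 0.73), ([0.433, 0.2054, 0.0608], 0.65)]
scene sleeve_grip []
top guard_plate [([0.4317, 0.2014, 0.063], 0.95), ([0.506, -0.0279, 0.0944], 0.73)]
top sleeve_grip []
```

View pics/z3_wrist.png

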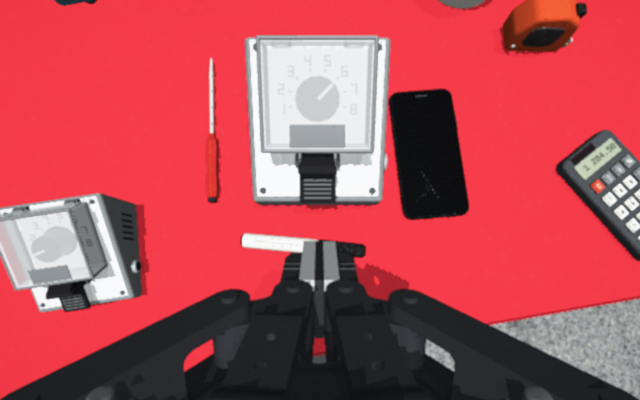

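View pics/z3_z.png

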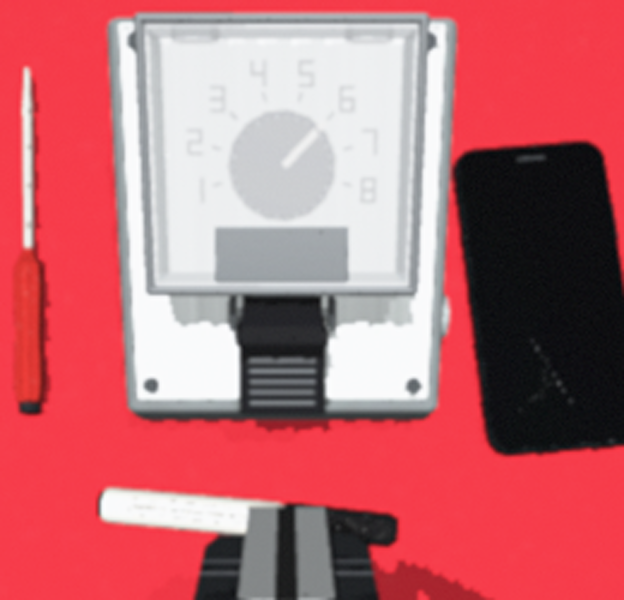

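View pics/z3_top.png

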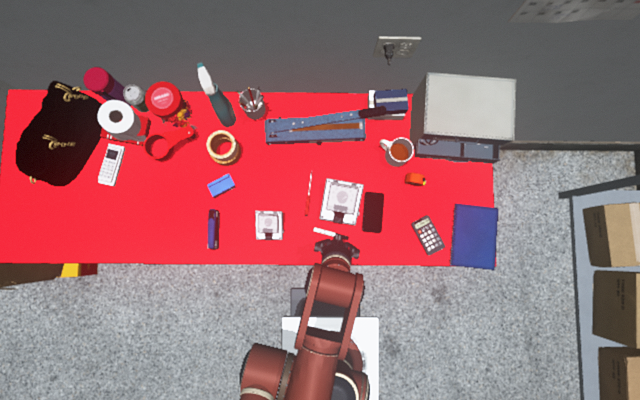

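```bash
python3 -c "
from station import ctrl
print(ctrl.finish_job()); print(ctrl.get_obs()['t'])"
```

```text
the job is handed in; nothing more can be done
None
the job is handed in; nothing more can be done
```

I set the larger controller to 6 and handed the job in at about 20.5 s. I pressed the latch so the guard sprang open. I then turned the sleeve from 1 to 6 in three grips (to 3, 5, then 6), swung the guard over from behind and pushed it shut.

**Last checks:**
- **Pointer:** the sleeve's line points at the 6, seen after release and again through the shut guard.
- **Guard:** it stayed down when the fingers let go. The three cameras put its thumb plate within about 4 mm of where it was before opening.
- **Latch:** it looks at rest in the last wrist picture. I could not read the joint angles directly, so "caught" rests on the pictures.
- **Loose things:** the phone, screwdriver, tape measure, calculator, marker, stapler and card look unmoved. I judged this by eye in the first and last pictures and did not measure it.
- **Robot:** clear of everything, with the wrist force near zero.

**What went less cleanly:**
- The fingertips first brushed the latch ridge at about 4 N.
- The latch press reached about 76 N total at the fingertips, well over the roughly 3 N it needs. The wrist limit is 120 N.
- My first approach to the sleeve, with the jaws along the slope, touched something with about 24 N. It was probably the open guard against the gripper, and 40 N is the limit for that. I backed off and regripped with the jaws nearly level.
- The final push on the guard peaked at about 36 N at the fingertips.

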